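# Unhook the hangers, load the decontamination tray, cover it and switch on

### The arm

A 6-joint arm with a two-finger parallel gripper is mounted at the origin on the work surface. World frame = base frame: x ahead of the robot, y to its left, z up, the work surface at z = 0. Lengths are in mm, angles in degrees, forces in N, time in s.
With the tool pointing down it reaches from about 325 to 850 mm from the base axis. Payload 4.4 kg.
Tool frame: the origin (TCP) lies where the fingers leave the gripper's body, on its centre line; the fingertips stand 97 mm ahead of it and the grasp point (between the pads) lies 78 mm ahead of it; z points along the fingers, y is the line along which they close (so a half turn about z gives the same grasp; the last joint's range is limited). The gripper opens to 94 mm and grips with 3 to 60 N. Pads are 16 mm wide; open, the fingers measure 119 mm over their backs; the gripper's body (75 mm by 177 mm) begins 78 mm behind the grasp point.
Start: joints at [-84.368, 11.837, 88.321, -0, 79.842, -8.623], TCP at [141.576, -557.301, 302.647] pointing down, gripper open.
Joint ranges: [-156.59, 156.59], [-49.26, 127.26], [12.9, 141.05], [-63.56, 243.56], [4.71, 150.69], [-161.64, 161.64]. Speed limits (degrees/s): [159.86, 159.86, 180, 180, 180, 180].

### API

Orientations are given as [roll, pitch, yaw] about the fixed x, y, z axes, in that order (R = Rz(yaw) Ry(pitch) Rx(roll)).
In Python, from bench import robot gives the robot as it stands.
- The arm moves only by the shell command python3 -m crank 'ROWS'. ROWS is text: rows parted by semicolons, each of 5 numbers parted by spaces: the shift along the tool's x, y, z in cm, then the turn about the tool's z in rad, then the finger opening in cm, from 0 to 9.4. In form: dx dy dz yaw jaw; .... A call has exactly 8 rows; each row is the pose to reach, as a shift and turn from the pose commanded when the call began, along the tool's axes at that moment; what a row does not reach only later rows make up. A row lasts 1/10 s, in which the tool goes at most 50 mm and 8.59 degrees, less where a joint would pass 70% of its speed; a pose out of reach is approached as far as the arm can. A call with a gripper value outside its range is refused whole. The fingers move at their own pace and stop on an object; the grip force is fixed at half the most. Time passes only in rows, so rows that repeat a pose let the fingers close, or fill a call up. It gives the time, the measured TCP pose, the force, the opening and the grip force at its end, in the units of the state.
- robot.get_obs(): the state, without advancing time (a new reading comes with each control period).
- robot.camera(name): name is "side" or "top" or "wrist"; returns the picture (420x560x3 uint8, blue, green, red); there is no depth.
- robot.camera_info(name): a dict with "K" (3x3 intrinsics, pixels), "D" ([k1, k2, p1, p2, k3] as OpenCV has them; the pictures are not rectified), "world_to_cam" (4x4, takes a point from world to camera coordinates); the wrist camera has in their place "hand_eye" (4x4, takes a point from camera to tool coordinates, whose origin is the TCP and whose axes are the flange's). Camera axes: x right, y down, z forward; pixel columns grow to the right and rows downward; lengths in mm; the calibration is good to about 2 mm. A picture is of the moment at which its call begins: read the wrist's pose just before it. camera_info takes no time and is no camera call.
- robot.sign_off(): hands the job in; it is judged then, once.
The state is a dict: "clock": time; "q": joint angles; "dq": joint speeds; "joint_efforts": joint torques, N m; "eef_pos": TCP position; "tcp_rot": TCP orientation; "wrist_force": force on the tool from outside, world axes, zero at the start; "wrist_torque": the same for the moment, N m; "gripper_width": finger opening in mm; "gripper_force": force on a finger pad.
Only numpy, scipy, OpenCV 4.12 (cv2) and the standard library are available. Lean on these libraries where they do the work, as an engineer would, in place of code of your own. Each camera call takes 0.05 s, during which the arm holds its last target. There are 200 camera calls.

### The job

Unhook the steel hangers from one another (lift and twist the eye off the hook) and lay each one singly, flat and upright as it lies on the bench, in a bay of its own in the white unit's tray, lengthwise and midway between the ribs. When all are in, lower the cover plate over the two locating pins until it rests flush on both posts, and last of all pull the locking toggle bat outward, flip it over to the on side, away from the robot, and let it spring back in. Do not shove or knock over the other things on the bench.

Things in the scene. Friction and masses are not known exactly. Their poses are not given: they have to be found in the camera images.
- hanger1: Hanger, one of up to five alike (absent: None). 120 mm long, about 0.13 kg, lies on its flat foot: a grey grip block 36 (x) x 16 (y) x 36 mm tall on a foot 36 x 36 x 4 mm, a flat steel EYE on its -x side, an upright steel HOOK on its +x side (see hanger1_eye, hanger1_hook). Origin: centre of the block's underside; x from eye to hook, z up. Always present.
- hanger2: As hanger1 in every size and axis. Always present. At the start its eye is round the stem of hanger1's hook, under the nib, both lying nearly in line.
- hanger3: As hanger1 in every size and axis. Sometimes present; then at the start its eye is round the stem of hanger2's hook.
- hanger4: As hanger1 in every size and axis. Sometimes present.
- hanger5: As hanger1 in every size and axis. Sometimes present; if hanger4 is present too, its eye starts round the stem of hanger4's hook; else it lies free.
- hanger1_eye (a point): Centre of hanger1's eye (all alike): origin + 45 mm along -x, 12 mm up. A rectangular loop lying level and crosswise, opening 14 mm (x) by 32 mm (y), bars 6 mm thick, heights 9 to 15 mm, outside 26 x 44 mm, joined to the block. A hooked-on hanger's eye surrounds the other's stem, under the nib: lifted straight up it drags the other along.
- hanger1_hook (a point): Middle of hanger1's hook nib (all alike): x 50 mm, 25 mm up. A bar 7 mm wide, 6 high, runs along the bottom to a 7 mm square stem at x 58, 28 tall; from its top the nib (heights 22 to 28) reaches back to x 39, the tip turned down to 19. An eye lifts off freely when its hanger is turned square (within 12 degrees) to this one and the eye is centred here.
- unit: Fixed white decontamination unit. Origin: centre of its tray's underside, on the bench, z up. Tray floor 12 mm up; four bays side by side, centres at y -75, -25, 25, 75 mm, x 0, each 142 mm long (x), 47 wide, parted by ribs 6 mm above the floor; rims at x +-72 are 24 mm up. Posts 100 (x) x 22 (y) mm at y +-127 carry the pins. Toggle turret, 32 mm tall, 75 mm long in x, at y 200.
- pin_a (a point): Foot of the locating pin on the +y post, at the post's flat top, 54 mm above the bench (unit x 0, y 127 mm). Steel pin 10 mm diameter, 21 mm tall, tapered over its last 6 mm. The -y post has the same pin at y -127 mm.
- cover: Flat aluminium cover plate 150 (x) x 284 (y) x 5 mm, 0.40 kg, lying on the bench. Origin: centre of its underside, z up. Two 13 mm holes at x 0, y +-127 mm fit over the unit's two pins; either way round fits. Carrying handle over its middle: a bar along y, 98 mm long, 12 mm wide (x), 10 mm high (37 to 47 mm above the plate's underside), held up by a leg near each end.
- toggle (a joint): Swing of the locking toggle bat, rad: 0 = off, leaning 0.45 rad from upright to the unit's -x side; 0.9 = on, leaning 0.45 rad to the +x side. It turns about the unit's y direction through point toggle_hinge. A ridge blocks the middle unless the bat is pulled out; it stays on either side of it.
- toggle_pull (a joint): How far the bat is pulled outward along its own length, m: 0 = seated, 0.012 = stop. Spring-loaded, 3.5 N at 0 and 7.7 N at the stop; springs back when let go. It passes the lock ridge when pulled out 8 mm or more.
- toggle_grip (a point): Centre of the bat's end knob, a steel cross barrel 18 mm diameter and 22 mm long (flat ends face the unit's +y and -y; pinch it by these ends), 60 mm from the hinge when seated.
- toggle_hinge (a point): Fixed pivot point of the toggle, 25 mm above the bench.
- reagent_bottle: Bystander: round bottle, 56 mm diameter, 95 mm tall. Origin at the centre of its underside.
- wash_bottle: Bystander: round bottle, 66 mm diameter, 170 mm tall. Origin at the centre of its underside.
- beaker: Bystander: open glass cup, 70 mm diameter, 90 mm tall. Origin at the centre of its underside.
- marker: Bystander: white marker pen lying down, 135 mm long along its x, 17 mm thick. Origin at the centre of its underside.
- tip_box: Bystander: grey pipette-tip box 85 x 125 x 59 mm. Origin at the centre of its underside.
- tube_rack: Bystander: white tube rack 70 x 200 mm, tubes up to 65 mm high. Origin at the centre of its underside.
- mouse: Bystander: black computer mouse, 60 mm across, 30 mm high. Origin at the centre of its underside.
Mind the look-alikes: they are no part of the job. Leave any brown or pink look-alike of the hanger4 alone.

How it is judged:
By the outcome, as a careful person would: the job done as asked, in the order asked, and still so for the second after the job is handed in, with the robot touching nothing.
Of hanger3, hanger4, hanger5 only 1 to 2 are there at a start; the rules pass over those that are not, and their reading is None.
At some moment in a run one of hanger1, hanger2, hanger3, hanger4, hanger5, cover may be knocked a few centimetres aside while the robot is not near it.
It also fails if it takes over 200 s, if anything falls off the work surface, if the arm or the gripper's body presses on something with over 40 N, if the wrist force passes 120 N, or if a joint passes its speed limit or range.

## Working session

There is one attempt and no reset: what is moved stays moved. The work goes in short steps, Python scripts to look and compute and a shell command to move; the robot and the scene stay as the last step left them, time stands still between calls to the robot, and variables do not carry over. Pictures are saved under pics/ and viewed, at most 14 in all, crops included, and the job is handed in when it is done.

```bash
ls; mkdir -p pics; python3 - <<'E'
from bench import robot
import cv2,numpy as np
o=robot.get_obs();print({k:np.round(v,3).tolist() for k,v in o.items()})
for n in("top","side","wrist"):
    i=robot.camera_info(n);print(n,{k:np.round(v,3).tolist() for k,v in i.items()})
    cv2.imwrite(f"pics/{n}0.png",robot.camera(n))
E
```

```text
pics
{'clock': 0.0, 'q': [-84.368, 11.883, 88.404, -0.0, 79.842, -8.623], 'dq': [-0.052, -0.022, -0.022, -0.032, -0.041, 0.029], 'joint_efforts': [-0.001, -37.088, -28.142, 0.07, 0.036, -0.0], 'eef_pos': [141.519, -556.705, 301.511], 'tcp_rot': [-179.873, -0.019, 14.255], 'wrist_force': [0.232, 0.394, -0.008], 'wrist_torque': [0.02, -0.047, -0.033], 'gripper_force': 0.0, 'gripper_width': 94.046}
top {'K': [[390.368, 0.0, 280.711], [0.0, 390.368, 204.949], [0.0, 0.0, 1.0]], 'D': [-0.053, 0.0, 0.0, 0.0, 0.0], 'world_to_cam': [[0.003, -1.0, -0.022, 9.018], [-0.985, 0.001, -0.171, 520.282], [0.171, 0.022, -0.985, 1104.454], [0.0, 0.0, 0.0, 1.0]]}
side {'K': [[512.073, 0.0, 279.414], [0.0, 512.073, 204.427], [0.0, 0.0, 1.0]], 'D': [0.031, 0.0, 0.0, 0.0, 0.0], 'world_to_cam': [[0.946, -0.323, 0.019, -492.06], [-0.229, -0.711, -0.665, 185.337], [0.228, 0.625, -0.747, 1644.207], [0.0, 0.0, 0.0, 1.0]]}
wrist {'K': [[321.452, 0.0, 282.466], [0.0, 321.452, 207.895], [0.0, 0.0, 1.0]], 'D': [-0.063, 0.0, 0.0, 0.0, 0.0], 'hand_eye': [[0.0, -0.969, -0.247, 72.337], [1.0, 0.0, 0.0, 0.519], [-0.0, -0.247, 0.969, -82.752], [0.0, 0.0, 0.0, 1.0]]}
```

View pics/top0.png

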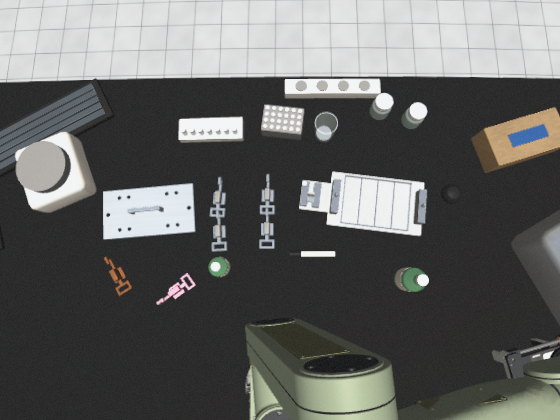

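View pics/side0.png

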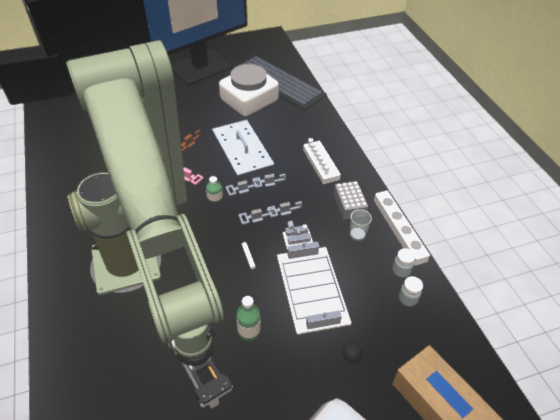

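Top view: grey steel pairs are at px (218,197)/(218,232) and (267,195)/(267,230). The candidates that could be confused with them are brown (117,275) and pink (177,290), which are decoys to leave alone. The cover is at (148,211), the unit at (376,204) and the toggle turret at (312,195). I choose the four grey ones, hooks pointing +x (up) and eyes toward the robot. I'll check that with a crop.

```bash
cat > h.py <<'E'
from bench import robot
import cv2,numpy as np
from scipy.spatial.transform import Rotation as R
def grab(n,name=None):
    """picture + (K,D,cam_to_world 4x4) at that moment"""
    o=robot.get_obs(); i=robot.camera_info(n); im=robot.camera(n)
    if n=="wrist":
        T=np.eye(4);T[:3,:3]=R.from_euler("xyz",o["tcp_rot"],degrees=True).as_matrix();T[:3,3]=o["eef_pos"]
        T=T@np.array(i["hand_eye"])
    else: T=np.linalg.inv(np.array(i["world_to_cam"]))
    if name: cv2.imwrite(f"pics/{name}.png",im); np.savez(f"pics/{name}.npz",K=i["K"],D=i["D"],T=T)
    return im,(np.array(i["K"]),np.array(i["D"]),T)
def load(name):
    z=np.load(f"pics/{name}.npz"); return cv2.imread(f"pics/{name}.png"),(z["K"],z["D"],z["T"])
def ray(c,uv):
    K,D,T=c; p=cv2.undistortPoints(np.array(uv,float).reshape(-1,1,2),K,D).reshape(-1,2)
    d=np.c_[p,np.ones(len(p))]@T[:3,:3].T; return T[:3,3],d
def plane(c,uv,z):
    o,d=ray(c,uv); return o+d*((z-o[2])/d[:,2])[:,None]
def tri(c1,u1,c2,u2):
    out=[]
    for a,b in zip(u1,u2):
        o1,d1=ray(c1,a);o2,d2=ray(c2,b);A=np.c_[d1[0],-d2[0]];s=np.linalg.lstsq(A,o2-o1,rcond=None)[0]
        p=o1+d1[0]*s[0];q=o2+d2[0]*s[1];out.append(np.r_[(p+q)/2,np.linalg.norm(p-q)])
    return np.array(out)
def proj(c,P):
    K,D,T=c; M=np.linalg.inv(T); return cv2.projectPoints(np.array(P,float).reshape(-1,3),cv2.Rodrigues(M[:3,:3])[0],M[:3,3],K,D)[0].reshape(-1,2)
E
python3 - <<'E'
from h import *
im,c=grab("top","top1")
cv2.imwrite("pics/c1.png",cv2.resize(im[160:300,95:295],None,fx=4,fy=4,interpolation=cv2.INTER_CUBIC))
pts=[(218,197),(218,232),(267,195),(267,230),(148,211),(376,204),(312,195),(219,267),(410,280)]
print(plane(c,pts,20).round())
E
```

```text
[[ 549.  201.   20.]
 [ 443.  197.   20.]
 [ 555.   52.   20.]
 [ 449.   51.   20.]
 [ 506.  414.   20.]
 [ 527. -276.   20.]
 [ 555.  -84.   20.]
 [ 339.  192.   20.]
 [ 302. -367.   20.]]
```

View pics/c1.png

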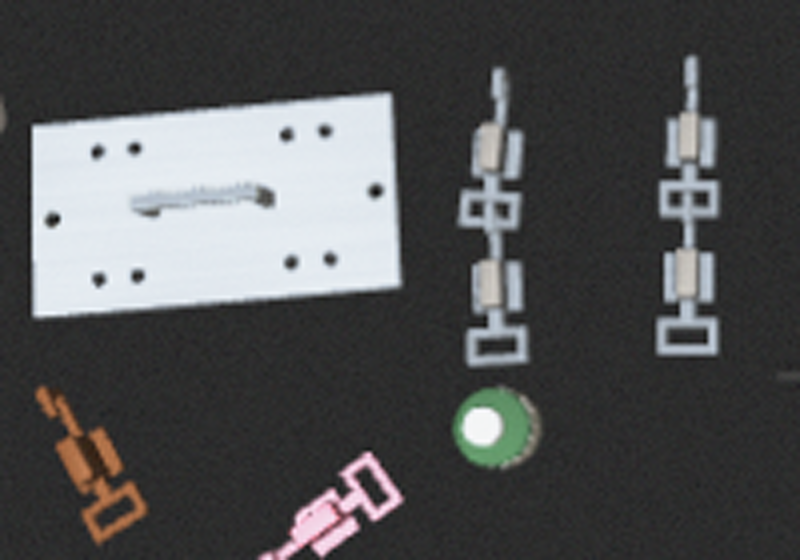

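Confirmed: four grey hangers, all hooks toward +x. Moving above the right-hand pair.

```bash
python3 -m crank '4 -4 0 0 9.4; 8 -8 0 0 9.4; 12 -12 0 0 9.4; 16 -16 0 0 9.4; 20 -20 0 0 9.4; 24 -25 0 0 9.4; 24 -25 0 0 9.4; 24 -25 0 0 9.4'; python3 -m crank '4 -4 0 0.05 9.4; 8 -8 0 0.1 9.4; 12 -12 0 0.15 9.4; 16 -16 0 0.2 9.4; 20 -20 0 0.25 9.4; 24 -25 0 0.25 9.4; 24 -25 0 0.25 9.4; 24 -25 0 0.25 9.4'
```

```text
clock: 1.0
eef_pos: [314.0, -251.4, 302.3]
tcp_rot: [-179.9, -0.1, 14.7]
wrist_force: [-0.1, -0.3, 0.6]
gripper_width: 93.8
gripper_force: 0.0
clock: 1.8
eef_pos: [485.4, 48.9, 302.5]
tcp_rot: [-179.9, -0.1, 0.3]
wrist_force: [0.2, -0.3, -0.2]
gripper_width: 93.7
gripper_force: 0.0
```

```bash
python3 -c "
from h import *
grab('wrist','w1')"; python3 -m crank '0 5 0 0 9.4; 0 10 0 0 9.4; 0 15 0 0 9.4; 0 15 0 0 9.4; 0 15 0 0 9.4; 0 15 0 0 9.4; 0 15 0 0 9.4; 0 15 0 0 9.4'; python3 -c "
from h import *
a,_=grab('wrist','w2');b,_=load('w1')
cv2.imwrite('pics/w12.png',cv2.resize(np.vstack([b[60:360],a[60:360]]),None,fx=1,fy=1))"
```

```text
clock: 2.65
eef_pos: [483.4, -103.5, 302.6]
tcp_rot: [-180.0, 0.0, 0.0]
wrist_force: [0.8, -0.1, -0.4]
gripper_width: 93.9
gripper_force: 0.0
```

View pics/w12.png

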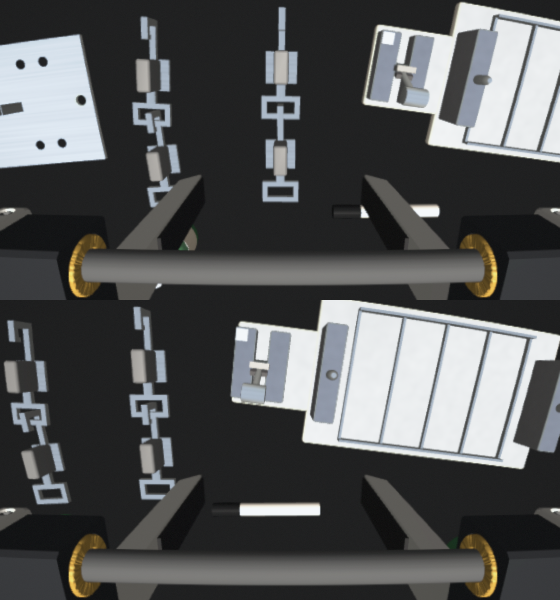

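Shown: four hangers (w1 block tops near (281,127), (281,217) full-frame), unit with toggle knob leaning toward the robot (w2 (254,155)), posts with pins at w2 (333,135) and (556,168).

```bash
python3 - <<'E'
from h import *
def beige(n):
    im,c=load(n); b,g,r=[im[...,k].astype(int) for k in range(3)]
    m=((r-b>8)&(r>130)&(r-g<40)).astype(np.uint8); m[320:]=0
    k,l,s,ct=cv2.connectedComponentsWithStats(m)
    out=[]
    for i in range(1,k):
        if s[i,4]>100:
            rc=cv2.minAreaRect(np.argwhere(l==i)[:,::-1].astype(np.float32)); out.append((rc[0],rc[1],rc[2],s[i,4])); print(n,np.round(rc[0],1),np.round(rc[1],1),round(rc[2],1),s[i,4])
    return c
c1=beige("w1");c2=beige("w2")
print(im:=None)
print("pins,z75",plane(c2,[(333,135)],75).round(1), plane(c2,[(556,168)],75).round(1))
print("tray floor corners z18",plane(c2,[(360,68),(535,97),(500,220),(338,198)],20).round(1))
print("knob",tri(c1,[(415,157)],c2,[(254,155)]).round(1))
print("pin a",tri(c1,[(482,140)],c2,[(333,135)]).round(1))
E
```

```text
w1 [370.5 124.3] [ 3.9 80.4] 9.3 187
w2 [279.5 264.5] [ 3. 79.] 90.0 255
None
pins,z75 [[ 547.9 -151.6   75. ]] [[ 518.8 -382.    75. ]]
tray floor corners z18 [[ 617.4 -186.8   20. ]
 [ 592.4 -389.6   20. ]
 [ 447.6 -369.8   20. ]
 [ 474.6 -168.7   20. ]]
knob [[530.2 -77.1  80.6   1.5]]
pin a [[ 547.5 -154.    59.9    0. ]]
```

```bash
python3 - <<'E'
from h import *
for n,P in(("w1",[(281,127),(281,217),(275,127)]),("w2",[(140,126),(147,215)])):
    im,c=load(n)
    for u,v in P: print(n,u,v,im[v,u])
def blobs(n):
    im,c=load(n); b,g,r=[im[...,k].astype(int) for k in range(3)]
    m=((r-b>3)&(r>90)&(g-b>=0)).astype(np.uint8); m[240:]=0
    k,l,s,ct=cv2.connectedComponentsWithStats(m)
    for i in range(1,k):
        if s[i,4]>150:
            p=np.argwhere(l==i)[:,::-1].astype(np.float32);rc=cv2.minAreaRect(p)
            print(n,"c",np.round(rc[0],1),"wh",np.round(rc[1],1),round(rc[2],1),s[i,4],np.round(cv2.boxPoints(rc)).astype(int).tolist())
blobs("w1");blobs("w2")
E
```

```text
w1 281 127 [185 190 193]
w1 281 217 [178 183 187]
w1 275 127 [153 157 159]
w2 140 126 [168 173 175]
w2 147 215 [165 169 172]
w1 c [450.   78.1] wh [16.  37.1] 14.0 192 [[438, 94], [447, 58], [462, 62], [453, 98]]
w1 c [393.6 154. ] wh [140.5  64.5] 67.4 636 [[337, 102], [396, 77], [450, 206], [391, 231]]
w1 c [280.5 127. ] wh [32. 13.] 90.0 426 [[274, 111], [287, 111], [287, 143], [274, 143]]
w1 c [142.7 135. ] wh [32.4 13.7] 87.6 437 [[135, 119], [149, 119], [150, 151], [137, 151]]
w1 c [403.7 135. ] wh [19.  20.6] 18.4 207 [[391, 142], [398, 122], [416, 128], [409, 148]]
w1 c [280. 220.] wh [28. 12.] 90.0 351 [[274, 206], [286, 206], [286, 234], [274, 234]]
w1 c [153.9 225.9] wh [28.3 12.7] 80.5 345 [[145, 213], [158, 211], [162, 239], [150, 241]]
w2 c [286.6  85.7] wh [35.9 92.6] 73.2 232 [[237, 82], [326, 55], [336, 90], [247, 116]]
w2 c [138.3 125.6] wh [33.4 13.6] 85.2 438 [[130, 109], [144, 108], [146, 142], [133, 143]]
w2 c [ 11.3 136.5] wh [32.1 12.3] 83.4 374 [[3, 121], [16, 120], [19, 152], [7, 153]]
w2 c [259.  132.5] wh [21. 18.] 90.0 200 [[250, 122], [268, 122], [268, 143], [250, 143]]
w2 c [289.4 172.1] wh [61.8 28.4] 38.8 159 [[256, 164], [274, 142], [322, 180], [305, 202]]
w2 c [147.  218.5] wh [29.4 12.4] 84.0 356 [[139, 204], [152, 203], [155, 232], [142, 234]]
w2 c [ 30.  224.6] wh [29.5 11.4] 74.7 317 [[21, 212], [32, 209], [39, 237], [28, 240]]
```

```bash
python3 - <<'E'
from h import *
c1=load("w1")[1];c2=load("w2")[1]
a=[(280.5,127),(280,220),(142.7,135),(153.9,225.9)];b=[(138.3,125.6),(147,218.5),(11.3,136.5),(30,224.6)]
print(tri(c1,a,c2,b).round(1)); print(plane(c1,a,36).round(1)); print(plane(c2,b,36).round(1))
# block axis
for q in ([(274,143),(274,111)],[(274,234),(274,206)],[(137,151),(135,119)],[(150,241),(145,213)]):
    p=plane(c1,q,36);d=p[1]-p[0];print(np.degrees(np.arctan2(d[1],d[0])).round(1),np.linalg.norm(d).round(1))
# eye corners of upper B and lower B (w1), z=15
print("eyeB up/low centre",plane(c1,[(280.5,167),(280.5,251)],15).round(1))
E
```

```text
[[5.574e+02 5.140e+01 3.400e+01 2.000e-01]
 [4.541e+02 5.150e+01 3.490e+01 8.000e-01]
 [5.489e+02 2.001e+02 3.500e+01 3.000e-01]
 [4.458e+02 1.974e+02 3.410e+01 8.000e-01]]
[[557.3  51.3  36. ]
 [454.8  51.5  36. ]
 [549.1 199.7  36. ]
 [446.8 196.6  36. ]]
[[557.5  50.5  36. ]
 [454.1  51.1  36. ]
 [548.8 199.3  36. ]
 [446.  195.9  36. ]]
-0.0 33.1
-0.1 33.0
-1.7 33.9
4.1 33.9
eyeB up/low centre [[512.3  51.3  15. ]
 [408.9  50.9  15. ]]
```

Chain B: upper block (557,51), lower (454,51), both yaw 0, tops measured at z≈35; stem at x≈512. Go to the upper one.

```bash
python3 -m crank '3.5 -5 0 0 6; 7.4 -10 0 0 6; 7.4 -15.5 0 0 6; 7.4 -15.5 4 0 6; 7.4 -15.5 8 0 6; 7.4 -15.5 12 0 6; 7.4 -15.5 14 0 6; 7.4 -15.5 14 0 6'; python3 -m crank '0 0 2 0 6; 0 0 4 0 6; 0 0 5.9 0 6; 0 0 5.9 0 6; 0 0 5.9 0 6; 0 0 5.9 0 1; 0 0 5.9 0 1; 0 0 5.9 0 1'; python3 -m crank '0 0 0 0 1; 0 0 0 0 1; 0 0 0 0 1; 0 0 0 0 1; 0 0 0 0 1; 0 0 0 0 1; 0 0 0 0 1; 0 0 0 0 1'
```

```text
clock: 3.5
eef_pos: [554.7, 51.7, 158.6]
tcp_rot: [-180.0, 0.5, 0.0]
wrist_force: [-1.2, -0.1, -0.8]
gripper_width: 60.3
gripper_force: 0.0
clock: 4.3
eef_pos: [558.4, 50.4, 104.8]
tcp_rot: [180.0, -0.1, -0.1]
wrist_force: [-0.2, -0.5, 0.5]
gripper_width: 39.4
gripper_force: 0.0
clock: 5.1
eef_pos: [557.7, 50.5, 103.7]
tcp_rot: [-180.0, 0.0, -0.1]
wrist_force: [-0.9, 1.0, 1.5]
gripper_width: 15.9
gripper_force: 30.0
```

```bash
python3 -m crank '0 0 -0.2 0 1; -0.04 -0.59 -0.2 -0.131 1; -0.15 -1.16 -0.2 -0.262 1; -0.34 -1.72 -0.2 -0.393 1; -0.6 -2.25 -0.2 -0.524 1; -0.93 -2.74 -0.2 -0.654 1; -1.32 -3.18 -0.2 -0.785 1; -1.32 -3.18 -0.2 -0.785 1'; python3 -m crank '-0.04 -0.59 0 -0.131 1; -0.15 -1.16 0 -0.262 1; -0.34 -1.72 0 -0.393 1; -0.6 -2.25 0 -0.524 1; -0.93 -2.74 0 -0.654 1; -1.32 -3.18 0 -0.785 1; -1.32 -3.18 0 -0.785 1; -1.32 -3.18 0 -0.785 1'; python3 - <<'E'
from h import *
w,_=grab("wrist","w3");t,_=grab("side","s3")
cv2.imwrite("pics/c3.png",np.hstack([cv2.resize(w[:,120:440],None,fx=1.4,fy=1.4),cv2.resize(t[150:270,200:300],(350,588)[:2],interpolation=cv2.INTER_CUBIC) if 0 else cv2.resize(t[150:250,220:280],(352,588),interpolation=cv2.INTER_CUBIC)]))
E
```

```text
clock: 5.9
eef_pos: [543.7, 82.5, 105.1]
tcp_rot: [-180.0, 0.1, 44.9]
wrist_force: [-0.6, 0.0, -1.3]
gripper_width: 15.8
gripper_force: 30.0
clock: 6.7
eef_pos: [513.0, 95.2, 105.6]
tcp_rot: [180.0, 0.0, 89.6]
wrist_force: [0.5, 1.2, -0.6]
gripper_width: 15.9
gripper_force: 30.0
```

View pics/c3.png

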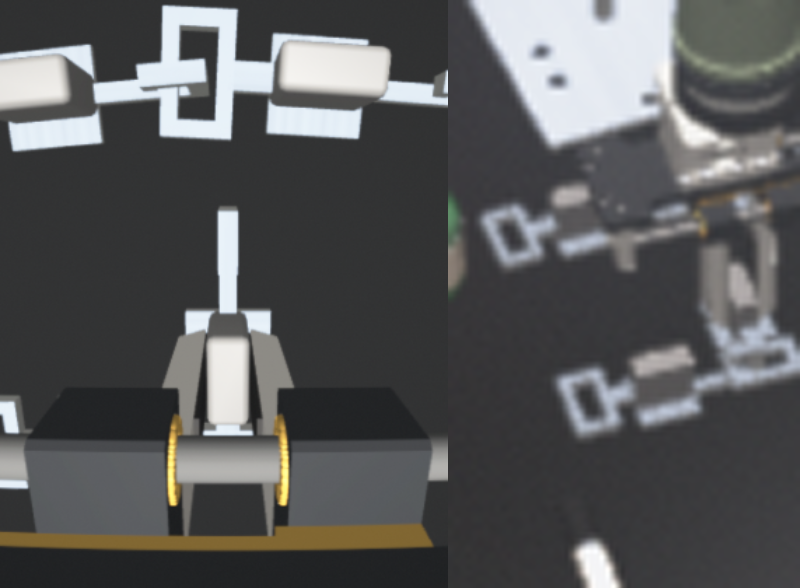

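```bash
python3 - <<'E'
from h import *
im,c=load("s3")
print(plane(c,[(256.5,211.2)],36).round(1), proj(c,[[454.2,51.3,36]]).round(1))
print("eye",plane(c,[(220+(586-448)/5.87,150+403/5.88)],15).round(1))
E
```

```text
[[453.   48.3  36. ]] [[256.6 210.5]]
eye [[406.   47.7  15. ]]
```

```bash
python3 -m crank '0.1 -0.4 0 0 1; 0.1 -0.85 0 0 1; 0.1 -0.85 0 0 1; 0.1 -0.85 -0.6 0 1; 0.1 -0.85 -1.2 0 1; 0.1 -0.85 -2 0 1; 0.1 -0.85 -3 0 1; 0.1 -0.85 -3 0 1'; python3 -m crank '0 0 -2 0 1; 0 0 -4 0 1; 0 0 -6 0 1; 0 0 -6 0 1; 0 0 -6 0 1; 0 0 -6 0 1; 0 0 -6 0 1; 0 0 -6 0 1';  python3 - <<'E'
from h import *
t,_=grab("side","s4");w,_=grab("wrist","w4")
cv2.imwrite("pics/c4.png",np.hstack([w[:,:350],cv2.resize(t[120:280,180:340],(420,420))]))
E
```

```text
clock: 7.6
eef_pos: [505.8, 96.5, 137.9]
tcp_rot: [179.7, -0.0, 89.9]
wrist_force: [0.5, -0.7, -0.8]
gripper_width: 15.9
gripper_force: 30.0
clock: 8.4
eef_pos: [503.6, 96.4, 194.5]
tcp_rot: [-179.9, 0.0, 89.9]
wrist_force: [0.3, 0.2, -0.7]
gripper_width: 15.8
gripper_force: 30.0
```

View pics/c4.png

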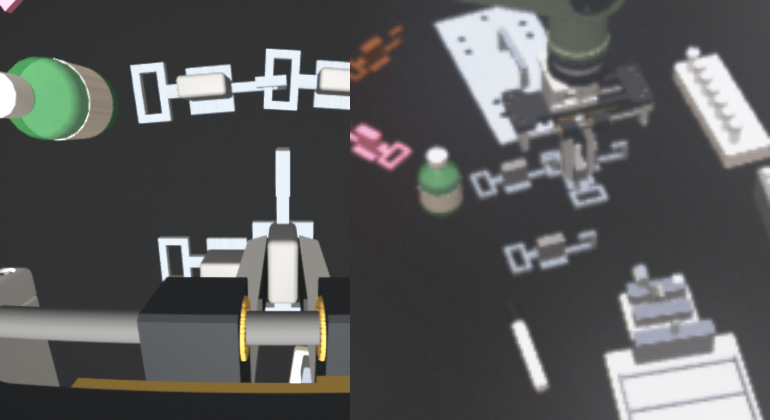

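Separated cleanly; the lower one stays in place. Carry over to the unit, looking from above.

```bash
python3 -m crank '0 0 -5 0 1; -3 0 -10 0.14 1; -7 0 -10.5 0.28 1; -11 0 -10.5 0.42 1; -15 0 -10.5 0.56 1; -19 0 -10.5 0.7 1; -23 0 -10.5 0.84 1; -23 0 -10.5 0.84 1'; python3 -c "
from h import *
o=robot.get_obs();p=o['eef_pos'];y=np.radians(o['tcp_rot'][2]);d=np.array([500,-270])-p[:2];print(d@[np.cos(y),np.sin(y)],d@[np.sin(y),-np.cos(y)],p,o['tcp_rot'])"
```

```text
clock: 9.3
eef_pos: [503.7, -137.9, 300.6]
tcp_rot: [179.9, 0.1, 41.3]
wrist_force: [0.7, 1.0, -0.9]
gripper_width: 15.8
gripper_force: 30.0
-89.97536781160939 96.75396115568256 [ 503.65192783 -137.92593277  300.58548537] [1.79900161e+02 7.31814190e-02 4.13371190e+01]
```

```bash
python3 -m crank '-3 3.2 0 0.14 1; -6 6.4 0 0.28 1; -9 9.7 0 0.42 1; -9 9.7 0 0.56 1; -9 9.7 0 0.7 1; -9 9.7 0 0.843 1; -9 9.7 0 0.843 1; -9 9.7 0 0.843 1'; python3 -c "
from h import *
w,_=grab('wrist','w5');cv2.imwrite('pics/c5.png',w)"
```

```text
clock: 10.1
eef_pos: [501.3, -265.2, 300.4]
tcp_rot: [-180.0, 0.0, -6.3]
wrist_force: [-0.0, -0.3, -1.4]
gripper_width: 15.8
gripper_force: 30.0
```

View pics/c5.png

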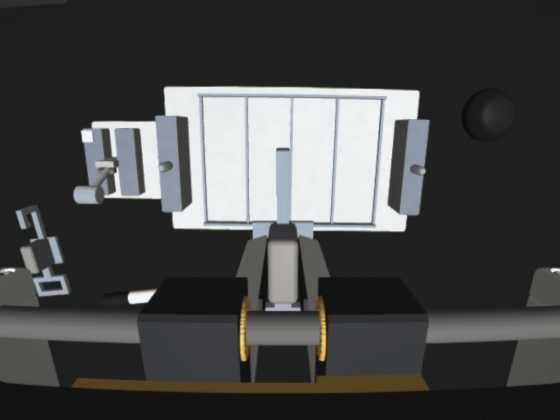

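```bash
python3 - <<'E'
from h import *
c2=load("w2")[1];c5=load("w5")[1]
t=tri(c5,[(202,96),(384,98),(377,226),(206,224),(163,167)],c2,[(360,68),(535,97),(500,220),(338,198),(331,135)]);print(t.round(1))
p=plane(c5,[(202,96),(384,98),(377,226),(206,224)],24);print(p.round(1),p.mean(0).round(1))
r=plane(c5,[(247,97),(249,225),(292,97),(292,226),(337,98),(334,226)],18);print(r.round(1))
print("pin tips z75",plane(c5,[(163,167),(421,170)],75).round(1))
E
```

```text
[[ 6.171e+02 -1.885e+02  1.320e+01  2.800e+00]
 [ 5.914e+02 -3.840e+02  2.720e+01  5.000e-01]
 [ 4.455e+02 -3.738e+02  1.490e+01  1.000e+00]
 [ 4.721e+02 -1.696e+02  1.600e+01  3.200e+00]
 [ 5.477e+02 -1.510e+02  6.660e+01  0.000e+00]]
[[ 614.5 -191.1   24. ]
 [ 591.4 -385.    24. ]
 [ 448.2 -371.4   24. ]
 [ 472.6 -172.    24. ]] [ 531.7 -279.9   24. ]
[[ 608.4 -238.4   18. ]
 [ 464.2 -221.2   18. ]
 [ 603.  -286.9   18. ]
 [ 457.3 -271.9   18. ]
 [ 596.8 -335.5   18. ]
 [ 451.8 -321.7   18. ]]
pin tips z75 [[ 548.4 -154.3   75. ]
 [ 518.2 -402.7   75. ]]
```

```bash
python3 -m crank '1.5 4 0 0.005 1; 3 8.55 0 0.005 1; 3 8.55 4 0.005 1; 3 8.55 8 0.005 1; 3 8.55 12 0.005 1; 3 8.55 14 0.005 1; 3 8.55 14 0.005 1; 3 8.55 14 0.005 1'; python3 -m crank '0 0 0 0 1; 0 0 0 0 1; 0 0 0 0 1; 0 0 0 0 1; 0 0 0 0 1; 0 0 0 0 1; 0 0 0 0 1; 0 0 0 0 1'
```

```text
clock: 10.95
eef_pos: [521.6, -354.1, 160.9]
tcp_rot: [180.0, -0.0, -6.7]
wrist_force: [0.5, 0.1, -1.1]
gripper_width: 15.9
gripper_force: 30.0
clock: 11.75
eef_pos: [521.2, -354.2, 160.5]
tcp_rot: [-180.0, 0.0, -6.8]
wrist_force: [-0.0, -0.6, -1.0]
gripper_width: 15.6
gripper_force: 30.0
```

```bash
python3 -m crank '0 0 1.5 0 1; 0 0 3 0 1; 0 0 3.8 0 1; 0 0 4.4 0 1; 0 0 4.4 0 1; 0 0 4.4 0 1; 0 0 4.4 0 3.6; 0 0 4.4 0 3.6'; python3 -m crank '0 0 0 0 3.6; 0 0 0 0 3.6; 0 0 0 0 3.6; 0 0 -3 0 3.6; 0 0 -8 0 3.6; 0 0 -13 0 3.6; 0 0 -18.3 0 3.6; 0 0 -18.3 0 3.6'; python3 -c "
from h import *
w,_=grab('wrist','w6');cv2.imwrite('pics/c6.png',w)
o=robot.get_obs();p=o['eef_pos'];print(p)"
```

```text
clock: 12.55
eef_pos: [521.5, -354.4, 116.8]
tcp_rot: [180.0, -0.0, -6.8]
wrist_force: [0.0, -0.9, 0.1]
gripper_width: 28.3
gripper_force: 0.0
clock: 13.35
eef_pos: [524.2, -356.7, 309.7]
tcp_rot: [179.4, -0.8, -6.8]
wrist_force: [0.8, -0.4, 0.7]
gripper_width: 36.0
gripper_force: 0.0
[ 523.1981459  -355.86213078  306.15860432]
```

View pics/c6.png

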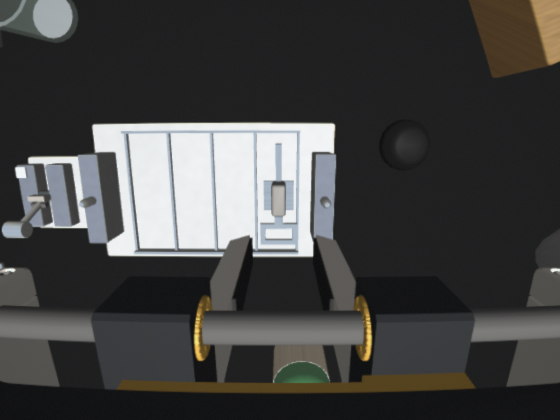

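```bash
python3 -m crank '-1 -4.5 0 0 4; -2 -9 0 0 4; -3 -14 0 0 4; -4 -19 0 0 4; -6 -24 0 0 4; -7 -29 0 0 4; -8 -34 0 0 4; -10 -39.8 0 -0.119 4'; python3 -m crank '0 0 0 0 4; 0 0 0 0 4; 0 0 0 0 4; 0 0 0 0 4; 0 0 0 0 4; 0 0 0 0 4; 0 0 0 0 4; 0 0 0 0 4'; cat >> h.py <<'E'
def blobs(n,vmax=250,z=36):
    im,c=load(n); b,g,r=[im[...,k].astype(int) for k in range(3)]
    m=((r-b>3)&(r>90)&(g-b>=0)).astype(np.uint8); m[vmax:]=0
    k,l,s,ct=cv2.connectedComponentsWithStats(m)
    for i in range(1,k):
        if s[i,4]>150:
            p=np.argwhere(l==i)[:,::-1].astype(np.float32);rc=cv2.minAreaRect(p);w,h=sorted(rc[1])
            if not(9<w<22 and 22<h<50 and s[i,4]>.8*w*h): continue
            bx=cv2.boxPoints(rc);P=plane(c,bx,z);e=[P[1]-P[0],P[2]-P[1]];e=e[np.argmax([np.linalg.norm(q) for q in e])]
            a=(np.degrees(np.arctan2(e[1],e[0]))+90)%180-90
            print("px",np.round(rc[0],1),"wh",np.round((w,h),1),"xy",plane(c,[rc[0]],z)[0].round(1),"yaw",a.round(1),"len",np.linalg.norm(e).round(1))
def togo(x,y,z=None,yaw=None):
    o=robot.get_obs();p=o['eef_pos'];r=np.radians(o['tcp_rot'][2]);d=np.array([x,y])-p[:2]
    print("pose",np.round(p,1),"yaw",np.round(o['tcp_rot'][2],1),"rows cm: dx %.2f dy %.2f"%(d@[np.cos(r),np.sin(r)]/10,d@[np.sin(r),-np.cos(r)]/10),"dz",None if z is None else round((p[2]-z)/10,2),"turn",None if yaw is None else round(-np.radians(yaw-o['tcp_rot'][2]),3))
E
python3 -c "
from h import *
grab('wrist','w7');blobs('w7');togo(454,51.3,104,0)"
```

```text
clock: 14.2
eef_pos: [471.8, 36.2, 297.8]
tcp_rot: [-180.0, 0.2, 0.1]
wrist_force: [0.1, 0.7, -0.1]
gripper_width: 39.8
gripper_force: 0.0
clock: 15.0
eef_pos: [473.1, 33.9, 299.7]
tcp_rot: [-180.0, -0.0, -0.1]
wrist_force: [-0.9, 0.1, 0.3]
gripper_width: 39.8
gripper_force: 0.0
px [126.2 124.5] wh [13.7 33.4] xy [548.9 199.5  36. ] yaw -2.7 len 34.6
px [266.5 210.5] wh [13. 29.] xy [454.3  51.3  36. ] yaw -1.0 len 33.4
px [139.  217.1] wh [12.6 30. ] xy [446.6 196.3  36. ] yaw 5.1 len 34.8
pose [473.1  34.  299.7] yaw -0.0 rows cm: dx -1.91 dy -1.73 dz 19.57 turn -0.001
```

```bash
python3 -m crank '-1.9 -1.75 3 0 5; -1.9 -1.75 7 0 5; -1.9 -1.75 11 0 5; -1.9 -1.75 14 0 5; -1.9 -1.75 16 0 5; -1.9 -1.75 18 0 5; -1.9 -1.75 19.5 0 5; -1.9 -1.75 19.5 0 5'; python3 -m crank '0 0 0 0 5; 0 0 0 0 1; 0 0 0 0 1; 0 0 0 0 1; 0 0 0 0 1; 0 0 0 0 1; 0 0 0 0 1; 0 0 0 0 1'; python3 -m crank '0 0 -3 0 1; 0 0 -7 0 1; 0 0 -11 0 1; 0 0 -15 0 1; 0 0 -19 0 1; 0 0 -19 0 1; 0 0 -19 0 1; 0 0 -19 0 1'; python3 -c "
from h import *
togo(529.1-1.5,-304.3,117,-6.6)"
```

```text
clock: 15.85
eef_pos: [452.3, 51.9, 102.7]
tcp_rot: [-180.0, 0.3, -0.0]
wrist_force: [-0.3, -0.3, 0.5]
gripper_width: 50.3
gripper_force: 0.0
clock: 16.65
eef_pos: [454.3, 51.8, 105.0]
tcp_rot: [-180.0, -0.0, -0.0]
wrist_force: [-0.2, 0.1, 3.5]
gripper_width: 15.7
gripper_force: 30.0
clock: 17.45
eef_pos: [452.8, 51.8, 292.6]
tcp_rot: [-180.0, 0.2, -0.0]
wrist_force: [-0.4, -0.1, -1.2]
gripper_width: 16.0
gripper_force: 30.0
pose [452.8  51.8 292.6] yaw -0.0 rows cm: dx 7.49 dy 35.61 dz 17.56 turn 0.115
```

```bash
python3 -m crank '1 4.5 0 0.02 1; 2 9 0 0.04 1; 3 13.5 0 0.06 1; 4 18 0 0.08 1; 5 22.5 0 0.1 1; 6 27 0 0.115 1; 7 31.5 0 0.115 1; 7.4 35.6 0 0.115 1'; python3 -m crank '0 0 3 0 1; 0 0 6 0 1; 0 0 9 0 1; 0 0 12 0 1; 0 0 12 0 1; 0 0 12 0 1; 0 0 12 0 1; 0 0 12 0 1'; python3 -c "
from h import *
togo(529.1-1.5,-304,117.5,-6.6)"
```

```text
clock: 18.25
eef_pos: [527.4, -305.8, 291.2]
tcp_rot: [-179.8, 0.2, -6.6]
wrist_force: [1.0, 0.2, -1.2]
gripper_width: 16.1
gripper_force: 30.0
clock: 19.05
eef_pos: [529.0, -305.0, 176.6]
tcp_rot: [179.9, -0.2, -6.6]
wrist_force: [-1.1, -0.1, -1.7]
gripper_width: 15.5
gripper_force: 30.0
pose [ 529.  -305.   176.6] yaw -6.6 rows cm: dx -0.15 dy -0.08 dz 5.91 turn 0.0
```

```bash
python3 -m crank '-0.1 -0.1 2 0 1; -0.1 -0.1 4 0 1; -0.1 -0.1 5.5 0 1; -0.1 -0.1 5.5 0 1; -0.1 -0.1 5.5 0 1; -0.1 -0.1 5.5 0 1; -0.1 -0.1 5.5 0 1; -0.1 -0.1 5.5 0 1'; python3 -c "
from h import *
togo(529.1-1.5,-304,117.5,-6.6)"
```

```text
clock: 19.85
eef_pos: [527.6, -303.5, 120.6]
tcp_rot: [180.0, -0.1, -6.6]
wrist_force: [-0.3, 0.0, -0.8]
gripper_width: 16.0
gripper_force: 30.0
pose [ 527.6 -303.5  120.6] yaw -6.6 rows cm: dx 0.01 dy 0.05 dz 0.31 turn -0.0
```

```bash
python3 -m crank '0 0 0.3 0 1; 0 0 0.3 0 1; 0 0 0.3 0 3.6; 0 0 0.3 0 3.6; 0 0 0.3 0 3.6; 0 0 0.3 0 3.6; 0 0 -2 0 3.6; 0 0 -6 0 3.6'; python3 -m crank '0 0 -4 0 3.6; 0 0 -8 0 3.6; 0 0 -12 0 3.6; 0 0 -12 0 3.6; 0 0 -12 0 3.6; 0 0 -12 0 3.6; 0 0 -12 0 3.6; 0 0 -12 0 3.6'; python3 -c "
from h import *
grab('wrist','w8');blobs('w8',z=48)"; python3 -m crank '0 -4 0 -0.14 5; 0 -8 0 -0.28 5; 0 -12 0 -0.42 5; 0 -16 0 -0.56 5; 0 -20 0 -0.7 5; 0 -24 0 -0.84 5; -0.5 -28 0 -0.98 5; -0.5 -32 0 -1.12 5'; python3 -c "
from h import *
togo(575,200,300,178)"
```

```text
clock: 20.65
eef_pos: [524.9, -301.5, 176.5]
tcp_rot: [-179.7, 0.4, -6.6]
wrist_force: [-0.5, -0.1, -1.0]
gripper_width: 35.7
gripper_force: 0.0
clock: 21.45
eef_pos: [526.5, -302.7, 297.6]
tcp_rot: [-179.9, 0.2, -6.6]
wrist_force: [0.3, 1.3, 0.6]
gripper_width: 35.8
gripper_force: 0.0
px [283.5 194.5] wh [13. 31.] xy [ 527.9 -303.8   48. ] yaw -6.3 len 33.5
px [331.2 194.6] wh [13.4 31.3] xy [ 522.1 -353.9   48. ] yaw -7.0 len 33.8
clock: 22.3
eef_pos: [558.3, 17.0, 299.1]
tcp_rot: [-179.9, 0.0, 57.9]
wrist_force: [-0.1, -0.0, -0.0]
gripper_width: 50.2
gripper_force: 0.0
pose [558.3  17.  299.1] yaw 57.9 rows cm: dx 16.39 dy -8.32 dz -0.09 turn -2.096
```

Both first hangers sit as targeted: (528,-304) and (522,-354), yaw about -6.6.

```bash
python3 -m crank '3 -1.5 0 -0.14 5; 6 -3 0 -0.28 5; 9 -4.5 0 -0.42 5; 12 -6 0 -0.56 5; 16 -8 0 -0.7 5; 16.4 -8.3 0 -0.84 5; 16.4 -8.3 0 -0.98 5; 16.4 -8.3 0 -1.12 5';  python3 -m crank '0 0 0 -0.14 5; 0 0 0 -0.28 5; 0 0 0 -0.42 5; 0 0 0 -0.56 5; 0 0 0 -0.7 5; 0 0 0 -0.84 5; 0 0 0 -0.976 5; 0 0 0 -0.976 5'; python3 -c "
from h import *
grab('wrist','w9');blobs('w9',vmax=300);togo(549,199.6,104,178)"
```

```text
clock: 23.1
eef_pos: [576.5, 199.0, 298.7]
tcp_rot: [-179.9, -0.0, 122.2]
wrist_force: [0.2, -1.0, -0.4]
gripper_width: 50.1
gripper_force: 0.0
clock: 23.9
eef_pos: [576.6, 198.2, 298.9]
tcp_rot: [-180.0, -0.1, 177.6]
wrist_force: [0.2, -0.3, 0.7]
gripper_width: 50.1
gripper_force: 0.0
px [276.2  65.9] wh [14.4 35.8] xy [445.9 196.8  36. ] yaw 2.7 len 34.3
px [283.5 166.5] wh [13. 31.] xy [548. 200.  36.] yaw -2.0 len 33.4
pose [576.7 198.2 299. ] yaw 177.5 rows cm: dx 2.77 dy 0.02 dz 19.5 turn -0.009
```

```bash
python3 -m crank '2.8 0.05 3 -0.009 5; 2.8 0.05 7 -0.009 5; 2.8 0.05 11 -0.009 5; 2.8 0.05 14 -0.009 5; 2.8 0.05 16 -0.009 5; 2.8 0.05 18 -0.009 5; 2.8 0.05 19.5 -0.009 5; 2.8 0.05 19.5 -0.009 5'; python3 -m crank '0 0 0 0 5; 0 0 0 0 1; 0 0 0 0 1; 0 0 0 0 1; 0 0 0 0 1; 0 0 0 0 1; 0 0 0 0 1; 0 0 0 0 1'; python3 -m crank '0 0 -0.2 0 1; 0.04 -0.59 -0.2 0.131 1; 0.15 -1.16 -0.2 0.262 1; 0.34 -1.72 -0.2 0.393 1; 0.6 -2.25 -0.2 0.524 1; 0.93 -2.74 -0.2 0.654 1; 1.32 -3.18 -0.2 0.785 1; 1.32 -3.18 -0.2 0.785 1'; python3 -m crank '0.04 -0.59 0 0.131 1; 0.15 -1.16 0 0.262 1; 0.34 -1.72 0 0.393 1; 0.6 -2.25 0 0.524 1; 0.93 -2.74 0 0.654 1; 1 -2.83 0 0.681 1; 1 -2.83 0 0.681 1; 1 -2.83 0 0.681 1'; python3 - <<'E'
from h import *
t,_=grab("side","s10");w,_=grab("wrist","w10");u,_=grab("top","t10")
cv2.imwrite("pics/c10.png",np.hstack([cv2.resize(w[:,280:],(280,420)),cv2.resize(t[150:240,200:300],(466,420),interpolation=cv2.INTER_CUBIC)]))
E
```

```text
clock: 24.75
eef_pos: [547.1, 199.5, 102.1]
tcp_rot: [-179.9, -0.3, 178.1]
wrist_force: [-0.3, 0.1, -0.4]
gripper_width: 50.3
gripper_force: 0.0
clock: 25.55
eef_pos: [549.1, 200.0, 105.1]
tcp_rot: [180.0, 0.0, 178.2]
wrist_force: [-0.8, 0.4, 4.0]
gripper_width: 15.8
gripper_force: 30.0
clock: 26.35
eef_pos: [533.7, 168.0, 106.0]
tcp_rot: [-179.9, -0.1, 133.2]
wrist_force: [-0.3, 0.4, -1.3]
gripper_width: 16.0
gripper_force: 30.0
clock: 27.15
eef_pos: [507.5, 156.5, 106.7]
tcp_rot: [180.0, -0.0, 94.3]
wrist_force: [-0.8, -0.1, -0.9]
gripper_width: 15.6
gripper_force: 30.0
```

View pics/c10.png

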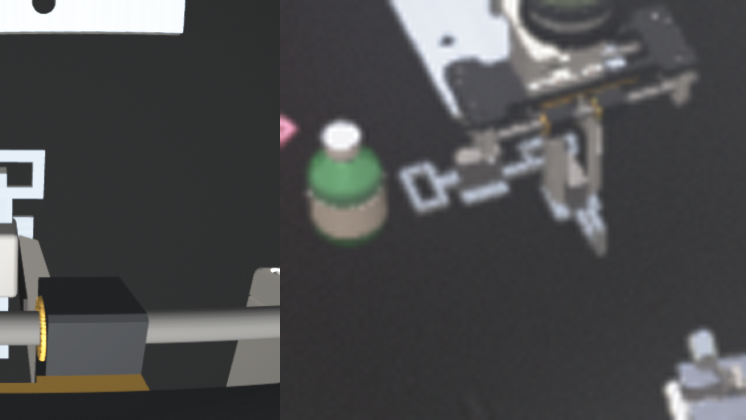

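```bash
python3 - <<'E'
from h import *
c=load("s10")[1]
print(plane(c,[(231.1,190.1)],15).round(1),proj(c,[[401.4,193.5,12]]).round(1))
# nib centre of lower: block + 50 @4deg ; eye centre of held
import math
n=np.array([446.3+50*math.cos(.07),196.6+50*math.sin(.07)]);t=n+45*np.array([math.cos(math.radians(-85.8)),math.sin(math.radians(-85.8))]);print(n,t);togo(*t)
w,cw=load("w10");print("px of nib mid",proj(cw,[[*n,28]]).round(1))
E
```

```text
[[400.8 189.8  15. ]] [[231.  189.9]]
[496.17755001 200.09714237] [499.47326888 155.21799089]
pose [507.5 156.5 106.7] yaw 94.3 rows cm: dx -0.07 dy -0.81 dz None turn None
px of nib mid [[264.8 180.5]]
```

```bash
python3 -c "
import cv2;im=cv2.imread('pics/w10.png');cv2.imwrite('pics/c11.png',cv2.resize(im[130:260,200:340],None,fx=4,fy=4))"
```

```text
(no output)
```

View pics/c11.png

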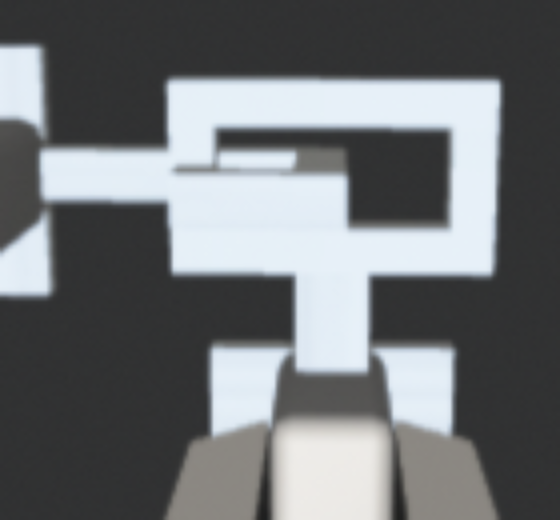

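```bash
python3 -m crank '-0.05 -0.4 0 0 1; -0.05 -0.8 0 0 1; -0.05 -0.8 0 0 1; -0.05 -0.8 -0.6 0 1; -0.05 -0.8 -1.2 0 1; -0.05 -0.8 -2 0 1; -0.05 -0.8 -3 0 1; -0.05 -0.8 -3 0 1'; python3 -m crank '0 0 -3 0 1; 0 0 -7 0 1; 0 0 -11 0 1; 0 0 -15 0 1; 0 0 -16.5 0 1; 0 0 -16.5 0 1; 0 0 -16.5 0 1; 0 0 -16.5 0 1'; python3 -c "
from h import *
grab('side','s12');t,c=load('s12');cv2.imwrite('pics/c12.png',cv2.resize(t[120:280,180:340],(480,480)))
togo(534.9-1.5,-254.2,117.5,173.4)"
```

```text
clock: 28.1
eef_pos: [500.8, 155.6, 138.9]
tcp_rot: [179.7, -0.0, 94.2]
wrist_force: [-0.2, -0.0, -0.4]
gripper_width: 15.4
gripper_force: 30.0
clock: 28.9
eef_pos: [498.2, 155.2, 299.5]
tcp_rot: [-179.8, 0.0, 94.2]
wrist_force: [-0.3, -0.0, -0.7]
gripper_width: 15.6
gripper_force: 30.0
pose [498.2 155.2 299.4] yaw 94.2 rows cm: dx -41.09 dy 0.53 dz 18.19 turn -1.383
```

View pics/c12.png

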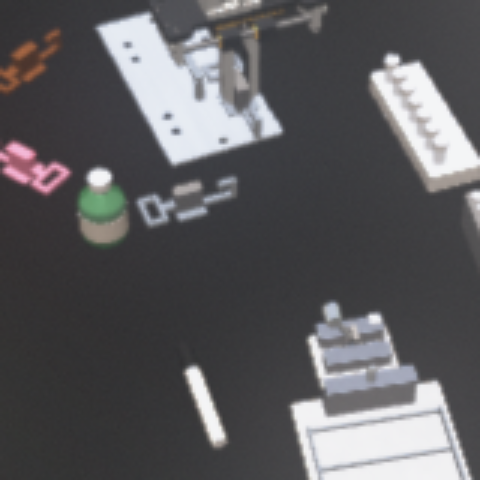

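Unhooked; the last one stays on the bench. Carry it to bay +25.

```bash
python3 -m crank '-4 0 0 -0.14 1; -8 0 0 -0.28 1; -12 0 0 -0.42 1; -16 0.2 0 -0.56 1; -20 0.2 0 -0.7 1; -24 0.2 0 -0.7 1; -28 0.2 0 -0.7 1; -28 0.2 0 -0.7 1'; python3 -c "
from h import *
togo(534.9-1.5,-254.2,117.5,173.4)"
```

```text
clock: 29.75
eef_pos: [521.3, -128.0, 299.9]
tcp_rot: [-179.9, -0.1, 134.0]
wrist_force: [-0.3, 0.1, -0.2]
gripper_width: 15.7
gripper_force: 30.0
pose [ 521.3 -128.   299.9] yaw 134.0 rows cm: dx -9.93 dy -7.89 dz 18.24 turn -0.688
```

```bash
python3 -m crank '-3 -2.4 0 -0.14 1; -6 -4.8 0 -0.28 1; -9.9 -7.9 0 -0.42 1; -9.9 -7.9 0 -0.56 1; -9.9 -7.9 0 -0.688 1; -9.9 -7.9 3 -0.688 1; -9.9 -7.9 6 -0.688 1; -9.9 -7.9 9 -0.688 1'; python3 -m crank '0 0 2 0 1; 0 0 4 0 1; 0 0 4 0 1; 0 0 4 0 1; 0 0 4 0 1; 0 0 4 0 1; 0 0 4 0 1; 0 0 4 0 1'; python3 -c "
from h import *
togo(534.9-1.5,-254.2,118,173.4)"
```

```text
clock: 30.55
eef_pos: [533.8, -248.5, 209.3]
tcp_rot: [179.9, -0.1, 173.7]
wrist_force: [0.7, -0.6, -0.9]
gripper_width: 15.4
gripper_force: 30.0
clock: 31.35
eef_pos: [534.6, -250.0, 172.5]
tcp_rot: [-180.0, 0.1, 173.7]
wrist_force: [-0.4, -0.8, -0.6]
gripper_width: 15.6
gripper_force: 30.0
pose [ 534.6 -250.   172.5] yaw 173.7 rows cm: dx 0.07 dy -0.43 dz 5.45 turn 0.005
```

```bash
python3 -m crank '0.07 -0.4 1 0.005 1; 0.07 -0.4 3 0.005 1; 0.07 -0.4 4.5 0.005 1; 0.07 -0.4 5.1 0.005 1; 0.07 -0.4 5.1 0.005 1; 0.07 -0.4 5.1 0.005 1; 0.07 -0.4 5.1 0.005 1; 0.07 -0.4 5.1 0.005 1'; python3 -c "
from h import *
togo(534.9-1.5,-254.2,117,173.4)"
```

```text
clock: 32.15
eef_pos: [533.7, -254.0, 121.6]
tcp_rot: [-180.0, 0.1, 173.4]
wrist_force: [1.2, 0.9, -1.4]
gripper_width: 15.8
gripper_force: 30.0
pose [ 533.7 -254.   121.6] yaw 173.4 rows cm: dx 0.02 dy -0.02 dz 0.46 turn 0.001
```

```bash
python3 -m crank '0 0 0.4 0 1; 0 0 0.4 0 1; 0 0 0.4 0 3.6; 0 0 0.4 0 3.6; 0 0 0.4 0 3.6; 0 0 0.4 0 3.6; 0 0 -2 0 3.6; 0 0 -6 0 3.6'; python3 -m crank '0 0 -4 0 3.6; 0 0 -8 0 3.6; 0 0 -12 0 3.6; 0 0 -12 0 3.6; 0 0 -12 0 3.6; 0 0 -12 0 3.6; 0 0 -12 0 3.6; 0 0 -12 0 3.6'; python3 -c "
from h import *
grab('wrist','w13');blobs('w13',z=48,vmax=300);togo(475,196.6,300,184)"
```

```text
clock: 32.95
eef_pos: [530.9, -252.3, 177.8]
tcp_rot: [179.8, -0.4, 173.4]
wrist_force: [0.4, -0.6, 0.3]
gripper_width: 36.0
gripper_force: 0.0
clock: 33.75
eef_pos: [532.5, -253.3, 298.7]
tcp_rot: [179.9, -0.2, 173.4]
wrist_force: [-0.0, -0.2, 0.3]
gripper_width: 36.1
gripper_force: 0.0
px [187.5 194.5] wh [13.1 31.7] xy [ 519.9 -353.5   48. ] yaw -6.0 len 34.3
px [234.9 194.6] wh [13.4 31.3] xy [ 525.8 -303.2   48. ] yaw -5.6 len 33.9
px [281.5 195.5] wh [13. 31.] xy [ 532.5 -254.2   48. ] yaw -6.3 len 33.6
pose [ 532.6 -253.4  299. ] yaw 173.4 rows cm: dx 10.88 dy 44.04 dz -0.1 turn -0.185
```

```bash
python3 -m crank '1.2 5 0 0 5; 2.4 10 0 0 5; 3.6 14.5 0 0 5; 4.8 19 0 0 5; 6 24 0 0 5; 7.2 29 0 0 5; 8.6 35 0 -0.1 5; 8.6 35 0 -0.185 5'; python3 -m crank '1 4.7 0 0 5; 2 8.7 0 0 5; 2 8.7 0 0 5; 2 8.7 0 0 5; 2 8.7 0 0 5; 2 8.7 0 0 5; 2 8.7 0 0 5; 2 8.7 0 0 5'; python3 -c "
from h import *
grab('wrist','w14');blobs('w14',vmax=300);togo(446.3,196.6,104,184)"
```

```text
clock: 34.6
eef_pos: [486.4, 107.9, 300.2]
tcp_rot: [179.9, -0.1, -175.5]
wrist_force: [-0.2, -0.9, 0.1]
gripper_width: 50.4
gripper_force: 0.0
clock: 35.4
eef_pos: [462.1, 188.4, 300.6]
tcp_rot: [-180.0, 0.0, -176.1]
wrist_force: [-0.1, 0.7, 0.2]
gripper_width: 49.8
gripper_force: 0.0
px [548.8  86.3] wh [ 9.5 31.1] xy [325.8 465.3  36. ] yaw 34.5 len 34.4
px [291.5 177.5] wh [13. 31.] xy [445.3 196.7  36. ] yaw 4.6 len 34.1
pose [462.  188.6 300.6] yaw -176.1 rows cm: dx 1.51 dy 0.91 dz 19.66 turn -6.284
```

```bash
python3 -m crank '1.55 0.9 3 0 5; 1.55 0.9 7 0 5; 1.55 0.9 11 0 5; 1.55 0.9 14 0 5; 1.55 0.9 16 0 5; 1.55 0.9 18 0 5; 1.55 0.9 19.6 0 5; 1.55 0.9 19.6 0 5'; python3 -m crank '0 0 0 0 5; 0 0 0 0 1; 0 0 0 0 1; 0 0 0 0 1; 0 0 0 0 1; 0 0 0 0 1; 0 0 0 0 1; 0 0 0 0 1'; python3 -m crank '0 0 -3 0 1; 0 0 -7 0 1; 0 0 -11 0 1; 0 0 -15 0 1; 0 0 -19 0 1; 0 0 -19 0 1; 0 0 -19 0 1; 0 0 -19 0 1'; python3 -c "
from h import *
togo(540.6-1.5,-204.5,117,173.4)"
```

```text
clock: 36.25
eef_pos: [444.0, 196.4, 102.5]
tcp_rot: [-179.9, -0.3, -176.0]
wrist_force: [-0.3, -0.2, -0.2]
gripper_width: 50.1
gripper_force: 0.0
clock: 37.05
eef_pos: [445.8, 197.3, 105.0]
tcp_rot: [180.0, 0.0, -176.0]
wrist_force: [-0.7, 0.1, 3.6]
gripper_width: 15.8
gripper_force: 30.0
clock: 37.85
eef_pos: [444.3, 196.8, 292.3]
tcp_rot: [-180.0, -0.3, -176.0]
wrist_force: [0.6, 0.0, -1.7]
gripper_width: 15.7
gripper_force: 30.0
pose [444.3 196.8 292.3] yaw -176.0 rows cm: dx -6.64 dy -40.69 dz 17.53 turn -6.098
```

```bash
python3 -m crank '-0.8 -5 0 0.03 1; -1.6 -10 0 0.06 1; -2.4 -15 0 0.09 1; -3.3 -20 0 0.12 1; -4.1 -25 0 0.15 1; -4.9 -30 0 0.185 1; -5.6 -34 0 0.185 1; -5.6 -34 0 0.185 1'; python3 -c "
from h import *
togo(540.6-1.5,-204.5,175,173.4)"
```

```text
clock: 38.65
eef_pos: [525.0, -143.0, 291.7]
tcp_rot: [-179.9, -0.2, 173.1]
wrist_force: [1.2, 0.7, -1.6]
gripper_width: 15.8
gripper_force: 30.0
pose [ 525.  -143.   291.7] yaw 173.1 rows cm: dx -2.14 dy -5.94 dz 11.67 turn -0.006
```

```bash
python3 -m crank '-1 -3 0 0 1; -2.1 -5.8 0 0 1; -2.1 -5.8 0 0 1; -2.1 -5.8 3 0 1; -2.1 -5.8 6 0 1; -2.1 -5.8 9 0 1; -2.1 -5.8 11 0 1; -2.1 -5.8 11 0 1'; python3 -m crank '0 0 0 0 1; 0 0 0 0 1; 0 0 0 0 1; 0 0 0 0 1; 0 0 0 0 1; 0 0 0 0 1; 0 0 0 0 1; 0 0 0 0 1'; python3 -c "
from h import *
togo(540.6-1.5,-204.5,117,173.4)"
```

```text
clock: 39.45
eef_pos: [536.0, -194.9, 179.0]
tcp_rot: [179.7, -0.7, 173.5]
wrist_force: [0.7, 0.4, -1.4]
gripper_width: 15.8
gripper_force: 30.0
clock: 40.25
eef_pos: [539.5, -198.2, 184.7]
tcp_rot: [180.0, 0.0, 173.4]
wrist_force: [0.3, -0.7, -1.6]
gripper_width: 15.9
gripper_force: 30.0
pose [ 539.5 -198.2  184.7] yaw 173.4 rows cm: dx -0.03 dy -0.63 dz 6.77 turn 0.0
```

```bash
python3 -m crank '0 -0.63 0 0 1; 0 -0.63 2 0 1; 0 -0.63 4 0 1; 0 -0.63 5.5 0 1; 0 -0.63 6.3 0 1; 0 -0.63 6.3 0 1; 0 -0.63 6.3 0 1; 0 -0.63 6.3 0 1'; python3 -c "
from h import *
togo(540.6-1.5,-204.5,117,173.4)"
```

```text
clock: 41.05
eef_pos: [539.6, -204.8, 122.7]
tcp_rot: [-180.0, 0.1, 173.4]
wrist_force: [-0.2, -0.2, -1.0]
gripper_width: 15.8
gripper_force: 30.0
pose [ 539.6 -204.8  122.7] yaw 173.4 rows cm: dx 0.05 dy 0.03 dz 0.57 turn 0.0
```

```bash
python3 -m crank '0 0 0.5 0 1; 0 0 0.5 0 1; 0 0 0.5 0 3.6; 0 0 0.5 0 3.6; 0 0 0.5 0 3.6; 0 0 0.5 0 3.6; 0 0 -2 0 3.6; 0 0 -6 0 3.6'; python3 -m crank '0 0 -4 0 3.6; 0 0 -8 0 3.6; 0 0 -12 0 3.6; 0 0 -15 0 3.6; 0 0 -15 0 3.6; 0 0 -15 0 3.6; 0 0 -15 0 3.6; 0 0 -15 0 3.6'; python3 -c "
from h import *
w,_=grab('wrist','w15');blobs('w15',z=48,vmax=300);cv2.imwrite('pics/c15.png',w);togo(506,340,320,95)"
```

```text
clock: 41.85
eef_pos: [536.6, -203.3, 179.1]
tcp_rot: [179.8, -0.4, 173.4]
wrist_force: [-0.3, -0.3, -0.1]
gripper_width: 35.9
gripper_force: 0.0
clock: 42.65
eef_pos: [538.0, -204.0, 329.2]
tcp_rot: [179.9, -0.2, 173.4]
wrist_force: [0.1, -0.5, 0.1]
gripper_width: 36.0
gripper_force: 0.0
px [196.  189.5] wh [12. 29.] xy [ 525.8 -303.    48. ] yaw -10.0 len 34.2
px [152.6 190. ] wh [12.2 28.6] xy [ 520.4 -353.9   48. ] yaw -8.2 len 33.8
px [239. 190.] wh [12. 28.] xy [ 532.1 -253.5   48. ] yaw -8.2 len 32.9
px [281.5 190.5] wh [11. 29.] xy [ 538.4 -204.9   48. ] yaw -6.4 len 34.0
pose [ 538.1 -204.   329.4] yaw 173.4 rows cm: dx 9.42 dy 53.68 dz 0.94 turn 1.369
```

View pics/c15.png

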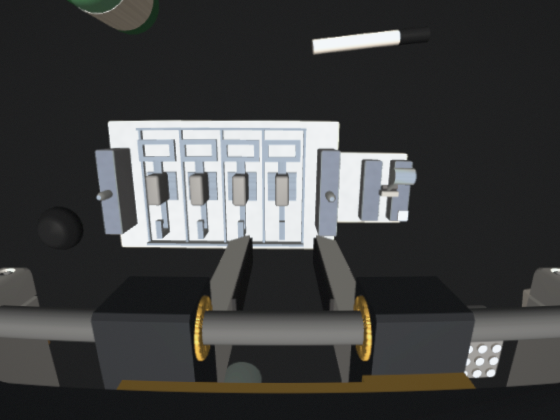

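All four are in bays. Now the cover.

```bash
python3 -m crank '0.8 5 0 0.1 6; 1.6 10 0 0.2 6; 2.4 15 0 0.3 6; 3.2 20 0 0.4 6; 4 25 0 0.5 6; 5 30 0 0.6 6; 6 34 0 0.7 6; 6 34 0 0.7 6'; python3 -c "
from h import *
togo(506,340,320,95)"
```

```text
clock: 43.5
eef_pos: [516.6, 145.1, 330.5]
tcp_rot: [-180.0, -0.2, 133.7]
wrist_force: [-0.2, -0.3, -0.1]
gripper_width: 59.8
gripper_force: 0.0
pose [516.6 145.1 330.5] yaw 133.7 rows cm: dx 14.83 dy 12.69 dz 1.05 turn 0.675
```

```bash
python3 -m crank '3 2.5 0 0.14 6; 6 5 0 0.28 6; 9 7.5 0 0.42 6; 12 10 0 0.56 6; 14.8 12.7 0 0.675 6; 14.8 12.7 0 0.675 6; 14.8 12.7 0 0.675 6; 14.8 12.7 0 0.675 6'; python3 -c "
from h import *
w,_=grab('wrist','w16');cv2.imwrite('pics/c16.png',w);togo(506,414,120,95)"
```

```text
clock: 44.3
eef_pos: [509.3, 333.5, 330.9]
tcp_rot: [-179.9, 0.1, 94.6]
wrist_force: [0.7, 0.2, -0.7]
gripper_width: 59.8
gripper_force: 0.0
pose [509.4 333.4 331.2] yaw 94.6 rows cm: dx 8.06 dy 0.31 dz 21.12 turn -0.007
```

View pics/c16.png

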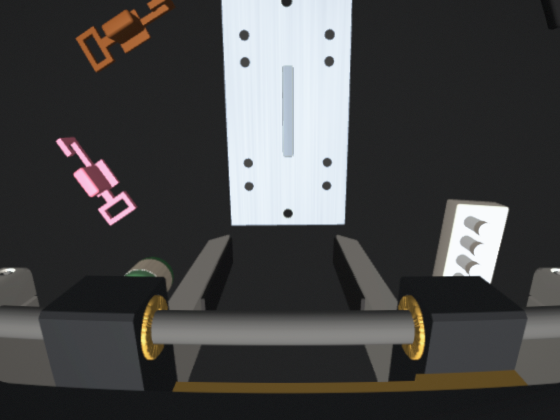

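```bash
python3 - <<'E'
from h import *
c=load("w16")[1];ct=load("top1")[1]
h=plane(c,[(288,213),(287,2)],5);print("holes",h.round(1),h.mean(0).round(1),np.linalg.norm(h[0]-h[1]).round(1),"yaw of +y dir-90:",np.degrees(np.arctan2(*(h[1]-h[0])[[1,0]])).round(2)-90)
b=plane(c,[(288,67),(288,157)],47);print("bar",b.round(1),b.mean(0).round(1),np.linalg.norm(b[0]-b[1]).round(1))
print("tri far/near ends",tri(c,[(288,67),(288,157)],ct,[(128.5,209.5),(162.5,207.5)]).round(1))
togo(*b.mean(0)[:2],120,94.6)
E
```

```text
holes [[520.4 293.6   5. ]
 [497.9 544.8   5. ]] [509.2 419.2   5. ] 252.2 yaw of +y dir-90: 5.109999999999999
bar [[505.  466.4  47. ]
 [513.2 370.6  47. ]] [509.1 418.5  47. ] 96.1
tri far/near ends [[506.1 466.4  42.5   2.5]
 [514.8 368.2  25.9   2.4]]
pose [509.4 333.4 331.2] yaw 94.6 rows cm: dx 8.48 dy 0.66 dz 21.12 turn -0.0
```

```bash
python3 -m crank '4 0.3 0 -0.009 5; 8.5 0.66 0 -0.009 5; 8.5 0.66 4 -0.009 5; 8.5 0.66 8 -0.009 5; 8.5 0.66 12 -0.009 5; 8.5 0.66 16 -0.009 5; 8.5 0.66 19 -0.009 5; 8.5 0.66 19 -0.009 5';  python3 -m crank '0 0 0 0 5; 0 0 0 0 5; 0 0 0 0 5; 0 0 1 0 5; 0 0 2 0 5; 0 0 2 0 5; 0 0 2 0 5; 0 0 2 0 5'; python3 -c "
from h import *
togo(509.1,418.7,120,95.1)"
```

```text
clock: 45.15
eef_pos: [506.1, 416.6, 135.8]
tcp_rot: [-179.4, 0.3, 95.1]
wrist_force: [-0.8, -0.3, -0.6]
gripper_width: 50.2
gripper_force: 0.0
clock: 45.95
eef_pos: [508.7, 420.3, 121.5]
tcp_rot: [-180.0, 0.0, 95.2]
wrist_force: [0.2, -0.5, -0.4]
gripper_width: 50.3
gripper_force: 0.0
pose [508.7 420.3 121.5] yaw 95.2 rows cm: dx -0.17 dy 0.02 dz 0.15 turn 0.001
```

```bash
python3 -m crank '-0.1 0 0.15 0 5; -0.1 0 0.15 0 0.6; -0.1 0 0.15 0 0.6; -0.1 0 0.15 0 0.6; -0.1 0 0.15 0 0.6; -0.1 0 0.15 0 0.6; -0.1 0 0.15 0 0.6; -0.1 0 0.15 0 0.6'; python3 -m crank '0 0 -1 0 0.6; 0 0 -3 0 0.6; 0 0 -6 0 0.6; 0 0 -10 0 0.6; 0 0 -14 0 0.6; 0 0 -18 0 0.6; 0 0 -21 0 0.6; 0 0 -21 0 0.6'; python3 -c "
from h import *
w,_=grab('wrist','w17');cv2.imwrite('pics/c17.png',w);togo(532,-279,320,83.4)"
```

```text
clock: 46.75
eef_pos: [508.3, 419.3, 120.2]
tcp_rot: [-179.9, 0.0, 95.2]
wrist_force: [-2.7, -0.4, 2.5]
gripper_width: 11.6
gripper_force: 30.0
clock: 47.55
eef_pos: [511.0, 420.5, 336.8]
tcp_rot: [179.4, -0.3, 95.2]
wrist_force: [0.8, 1.5, -3.3]
gripper_width: 11.6
gripper_force: 30.0
pose [509.9 419.8 332.9] yaw 95.1 rows cm: dx -69.79 dy -4.07 dz 1.29 turn 0.205
```

View pics/c17.png

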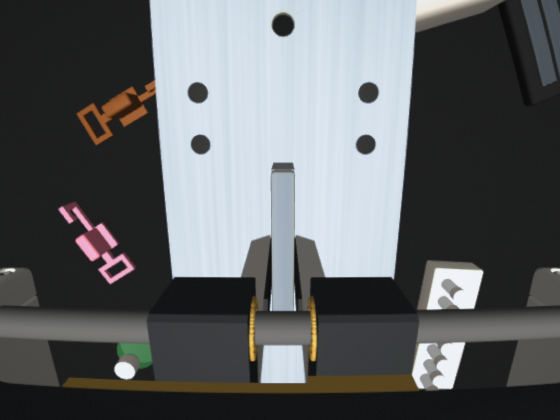

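Held cover's far hole is at px (283.5,24.5), handle centred in the jaws. I have used my picture views up, so from here I measure numerically: pins via colour blobs over the saved views.

```bash
python3 - <<'E'
from h import *
# hole in tool frame
i=robot.camera_info("wrist");H=np.array(i["hand_eye"]);c=(np.array(i["K"]),np.array(i["D"]),H)
print("hole tool",plane(c,[(283.5,24.5)],115).round(1))
A=np.array([548.4,-154,64.]);B=np.array([518.2,-405,64.])
for n in["w2","w5","w6","w8","w13","w15"]:
    im,c=load(n)
    for nm,P in(("a",A),("b",B)):
        u,v=proj(c,[P])[0].round().astype(int)
        if not(14<u<546 and 14<v<400): continue
        w=im[v-14:v+15,u-14:u+15].astype(int); d=w[...,0]-w[...,2]; g=w.mean(2)
        print(n,nm,(u,v),"b-r pctl",np.percentile(d,[5,25,50,75,95]).round(),"g",np.percentile(g,[5,25,50,75,95]).round())
        if n in("w5",): 
            for r in w[4:25]: print(" ".join("%3d"%x for x in r[:,1]))
E
```

```text
hole tool [[127.6   1.4 115. ]]
w2 a (np.int64(334), np.int64(134)) b-r pctl [ 2.  5. 21. 24. 25.] g [105. 152. 154. 181. 238.]
w5 a (np.int64(167), np.int64(166)) b-r pctl [-2.  4. 17. 24. 25.] g [ 64. 139. 154. 158. 238.]
237 237 236 234 217 172 149 148 149 149 150 151 151 152 151 151 152 152 153 153 153 153 152 151 145 113  65  62  62
238 237 237 234 210 165 150 148 150 151 151 152 152 151 152 151 152 152 152 152 152 152 151 151 146 121  69  62  62
238 237 237 236 226 184 153 149 151 151 151 152 151 152 152 152 152 152 152 152 152 152 152 151 147 125  70  63  62
238 237 237 237 229 188 155 150 150 150 152 152 151 151 151 151 151 152 151 151 151 152 152 151 149 129  71  61  62
238 238 238 238 235 197 156 151 151 150 150 151 147 145 141 141 142 147 152 152 152 152 152 151 150 133  73  61  63
238 238 238 238 235 199 157 151 148 146 143 139 121 113  95  92 102 126 143 151 153 153 152 152 149 135  75  63  62
238 238 238 238 235 199 156 144 133 121 110  98  91  87  84  83  83  89 114 143 152 152 152 152 151 137  77  62  63
238 238 238 238 236 205 149 116 107 104  99  95  89  86  85  84 
[... 4162 characters left out ...]
65. 121. 153. 155. 238.]
w6 b (np.int64(326), np.int64(201)) b-r pctl [-1.  1. 17. 24. 25.] g [ 32.  62. 149. 155. 156.]
w8 a (np.int64(135), np.int64(195)) b-r pctl [-2.  4. 15. 24. 25.] g [ 82. 143. 154. 201. 239.]
w8 b (np.int64(384), np.int64(196)) b-r pctl [-2.  1. 17. 24. 25.] g [ 32.  41. 147. 155. 156.]
w13 a (np.int64(381), np.int64(203)) b-r pctl [-2.  4. 16. 24. 25.] g [ 66. 139. 155. 165. 237.]
w13 b (np.int64(134), np.int64(202)) b-r pctl [-2.  1. 15. 24. 25.] g [ 32.  33. 134. 154. 156.]
w15 a (np.int64(328), np.int64(197)) b-r pctl [-1.  4. 16. 24. 25.] g [ 65. 144. 156. 164. 239.]
w15 b (np.int64(103), np.int64(196)) b-r pctl [-2.  1. 10. 24. 25.] g [ 32.  33. 116. 154. 156.]
```

```bash
cat > pins.py <<'E'
from h import *
A=np.array([548.4,-154,70.]);B=np.array([518.2,-404,70.])
res={}
for nm,P in(("a",A),("b",B)):
    M=np.zeros((3,3));y=np.zeros(3);obs=[]
    for n in["w2","w5","w6","w8","w13","w15"]:
        im,c=load(n); u,v=proj(c,[P])[0].round().astype(int)
        if not(16<u<544): continue
        w=im[v-14:v+15,u-14:u+15].astype(int); g=w[...,1]
        m=((g>160)&(g<215)&(abs(w[...,0]-w[...,2])<9)).astype(np.uint8)
        m=cv2.morphologyEx(m,cv2.MORPH_OPEN,np.ones((3,3),np.uint8))
        k,l,s,ct=cv2.connectedComponentsWithStats(m)
        js=[j for j in range(1,k) if 8<s[j,4]<60 and s[j,2]<9 and s[j,3]<9]
        if len(js)!=1: print(n,nm,"comps",s[1:].tolist());continue
        j=js[0];uv=ct[j]+[u-14,v-14]; o,d=ray(c,[uv]);d=d[0]/np.linalg.norm(d[0]);Q=np.eye(3)-np.outer(d,d);M+=Q;y+=Q@o;obs.append((n,uv,c))
    X=np.linalg.solve(M,y);res[nm]=X
    print(nm,X.round(1),[(n,(proj(c,[X])[0]-uv).round(1).tolist(),plane(c,[uv],75)[0][:2].round(1).tolist()) for n,uv,c in obs])
a,b=res["a"],res["b"];d=a-b;print("mid",((a+b)/2).round(1),"dist",np.linalg.norm(d[:2]).round(1),"yaw",np.degrees(np.arctan2(-d[0],d[1])).round(2))
E
python3 pins.py
```

```text
w2 a comps []
w5 a comps []
w6 a comps []
w8 a comps []
w13 a comps []
w15 a comps []Traceback (most recent call last):
  File "pins.py", line 16, in <module>
    X=np.linalg.solve(M,y);res[nm]=X
    r = gufunc(a, b, signature=signature)
    raise LinAlgError("Singular matrix")
numpy.linalg.LinAlgError: Singular matrix
```

```bash
sed -i 's/&(abs(w\[...,0\]-w\[...,2\])<9)/\&(g<205)/; s/g>160/g>164/' pins.py; python3 pins.py
```

```text
w6 a comps []
a [ 548.1 -152.    76.5] [('w2', [0.2, 0.2], [548.3, -152.0]), ('w5', [-0.1, -0.3], [547.7, -151.5]), ('w8', [-0.2, 0.1], [547.9, -151.4]), ('w13', [-0.7, -0.0], [548.7, -150.9]), ('w15', [0.6, -0.1], [548.5, -152.4])]
w15 b comps []
b [ 516.8 -404.1   75. ] [('w5', [-0.0, -0.1], [516.7, -404.1]), ('w6', [-0.1, 0.1], [516.9, -404.2]), ('w8', [-0.0, -0.1], [516.7, -404.1]), ('w13', [-0.2, -0.1], [516.9, -403.9])]
mid [ 532.5 -278.    75.8] dist 254.0 yaw -7.08
```

```bash
cat > hole.py <<'E'
from h import *
import sys
def holes(n):
    im,_=load(n);H=np.array(robot.camera_info("wrist")["hand_eye"]);z=np.load(f"pics/{n}.npz");c=(z["K"],z["D"],H)
    m=(im[:,:,1]<120).astype(np.uint8);k,l,s,ct=cv2.connectedComponentsWithStats(m)
    for j in range(1,k):
        if 150<s[j,4]<900 and s[j,1]<200 and abs(s[j,2]-s[j,3])<8: print(ct[j].round(1),s[j].tolist(),plane(c,[ct[j]],115)[0][:2].round(2))
holes(sys.argv[1])
E
python3 hole.py w17; python3 -c "
from h import *
togo(532.5,-278,330,82.9)"
```

```text
[282.7  24.3] [272, 13, 22, 23, 405] [127.68   0.95]
[197.4  92.3] [188, 83, 20, 20, 313] [ 90.85 -49.2 ]
[368.   92.3] [359, 83, 19, 20, 312] [90.92 51.2 ]
[200.1 144. ] [191, 135, 19, 19, 284] [ 60.79 -49.26]
[365.3 144. ] [356, 135, 19, 19, 289] [60.77 51.23]
pose [509.9 419.8 332.9] yaw 95.1 rows cm: dx -69.70 dy -4.01 dz 0.29 turn 0.214
```

```bash
python3 -m crank '-3 0 0 0 0.6; -7 -0.3 0 0.02 0.6; -11 -0.6 0 0.04 0.6; -15 -0.9 0 0.06 0.6; -19.5 -1.2 0 0.08 0.6; -24 -1.5 0 0.1 0.6; -28.5 -1.8 0 0.12 0.6; -33 -2 0 0.14 0.6'; python3 -m crank '-4 0 0 0.01 0.6; -8 0 0 0.02 0.6; -12 0 0 0.03 0.6; -16 0 0 0.04 0.6; -20 0 0 0.05 0.6; -24 0 0 0.06 0.6; -28 0 0 0.074 0.6; -31 0 0 0.074 0.6'; python3 -m crank '0 0 0 0 0.6; 0 0 0 0 0.6; 0 0 0 0 0.6; 0 0 0 0 0.6; 0 0 0 0 0.6; 0 0 0 0 0.6; 0 0 0 0 0.6; 0 0 0 0 0.6'; python3 -c "
from h import *
togo(531.7,-278.4,220,82.9)"
```

```text
clock: 48.4
eef_pos: [516.7, 87.0, 326.3]
tcp_rot: [-179.7, 0.0, 87.1]
wrist_force: [0.9, 0.7, -3.5]
gripper_width: 11.5
gripper_force: 30.0
clock: 49.2
eef_pos: [501.3, -222.5, 326.2]
tcp_rot: [-179.7, -0.1, 82.8]
wrist_force: [0.9, -0.2, -3.5]
gripper_width: 11.4
gripper_force: 30.0
clock: 50.0
eef_pos: [503.2, -220.6, 330.3]
tcp_rot: [180.0, 0.0, 82.9]
wrist_force: [0.2, 0.2, -3.6]
gripper_width: 11.9
gripper_force: 30.0
pose [ 503.2 -220.6  330.3] yaw 82.9 rows cm: dx -5.39 dy 3.54 dz 11.03 turn 0.0
```

```bash
python3 -m crank '-2.5 2 0 0 0.6; -5.4 3.54 0 0 0.6; -5.4 3.54 2 0 0.6; -5.4 3.54 5 0 0.6; -5.4 3.54 8 0 0.6; -5.4 3.54 10 0 0.6; -5.4 3.54 11 0 0.6; -5.4 3.54 11 0 0.6'; python3 -m crank '0 0 0 0 0.6; 0 0 0 0 0.6; 0 0 0 0 0.6; 0 0 0 0 0.6; 0 0 0 0 0.6; 0 0 0 0 0.6; 0 0 0 0 0.6; 0 0 0 0 0.6'; python3 -c "
from h import *
grab('wrist','w18');togo(531.7,-278.4,220,82.9)"; python3 hole.py w18
```

```text
clock: 50.8
eef_pos: [530.8, -278.2, 218.4]
tcp_rot: [-179.8, -0.1, 82.9]
wrist_force: [-0.0, 1.1, -4.1]
gripper_width: 11.7
gripper_force: 30.0
clock: 51.6
eef_pos: [531.5, -278.7, 220.1]
tcp_rot: [-180.0, -0.0, 82.9]
wrist_force: [-0.2, -0.6, -3.9]
gripper_width: 11.6
gripper_force: 30.0
pose [ 531.5 -278.7  220.1] yaw 82.9 rows cm: dx 0.03 dy 0.02 dz 0.01 turn -0.0
[197.3  92.4] [188, 83, 20, 20, 309] [ 91.   -49.21]
[367.8  92.4] [358, 83, 20, 20, 309] [91.05 51.15]
[200.  144.1] [191, 135, 19, 19, 281] [ 60.92 -49.25]
[365.1 144.1] [356, 135, 19, 19, 283] [60.92 51.21]
```

```bash
python3 -m crank '0 0 1 0 0.6; 0 0 1.8 0 0.6; 0 0 2.2 0 0.6; 0 0 2.6 0 0.6; 0 0 3 0 0.6; 0 0 3 0 0.6; 0 0 3 0 0.6; 0 0 3 0 0.6'; python3 -c "
from h import *
o=robot.get_obs();print(o['wrist_force'].round(1) if hasattr(o['wrist_force'],'round') else o['wrist_force'],o['wrist_torque']);togo(531.7,-278.4,174.5,82.9)"
```

```text
clock: 52.45
eef_pos: [531.8, -278.9, 190.5]
tcp_rot: [180.0, 0.0, 82.9]
wrist_force: [0.5, -0.1, -3.5]
gripper_width: 11.8
gripper_force: 30.0
[ 0.5 -0.1 -3.5] [-0.06361484 -0.10479122 -0.02790492]
pose [ 531.8 -278.9  190.5] yaw 82.9 rows cm: dx 0.05 dy -0.01 dz 1.6 turn -0.0
```

Pins entered with no contact force; continue down gently.

```bash
python3 -m crank '0.03 0 0.3 0 0.6; 0.03 0 0.6 0 0.6; 0.03 0 0.9 0 0.6; 0.03 0 1.1 0 0.6; 0.03 0 1.3 0 0.6; 0.03 0 1.45 0 0.6; 0.03 0 1.45 0 0.6; 0.03 0 1.45 0 0.6'; python3 -c "
from h import *
togo(531.7,-278.4,174.5,82.9)"
```

```text
clock: 53.25
eef_pos: [531.6, -278.5, 175.6]
tcp_rot: [180.0, 0.0, 82.9]
wrist_force: [-0.5, -0.4, -2.8]
gripper_width: 12.0
gripper_force: 30.0
pose [ 531.6 -278.5  175.6] yaw 82.9 rows cm: dx 0.01 dy 0.01 dz 0.11 turn -0.0
```

```bash
python3 -m crank '0 0 0.1 0 0.6; 0 0 0.2 0 0.6; 0 0 0.2 0 0.6; 0 0 0.2 0 0.6; 0 0 0.2 0 0.6; 0 0 0.2 0 0.6; 0 0 0.2 0 0.6; 0 0 0.2 0 0.6'; python3 -c "
from h import *
togo(531.7,-278.4,174.5,82.9)"
```

```text
clock: 54.05
eef_pos: [531.8, -278.6, 174.1]
tcp_rot: [180.0, 0.0, 82.9]
wrist_force: [0.6, 0.5, 2.7]
gripper_width: 11.4
gripper_force: 30.0
pose [ 531.8 -278.6  174.1] yaw 82.9 rows cm: dx 0.02 dy -0.01 dz -0.04 turn -0.0
```

Contact felt (force -3.9 → +2.7 N) at the expected height. Release and rise.

```bash
python3 -m crank '0 0 0 0 4; 0 0 0 0 4; 0 0 0 0 4; 0 0 0 0 4; 0 0 -2 0 4; 0 0 -5 0 4; 0 0 -9 0 4; 0 0 -13 0 4'; python3 -m crank '-5 0 0 0 4; -10 0 0 0 4; -11 0 0 0 4; -11 0 0 0 4; -11 0 0 0 4; -11 0 0 0 4; -11 0 0 0 4; -11 0 0 0 4'; python3 - <<'E'
from h import *
im,c=grab('wrist','w19');grab('top','t19');grab('side','s19')
m=(im[:,:,1]<120).astype(np.uint8);k,l,s,ct=cv2.connectedComponentsWithStats(m)
for j in range(1,k):
    if 40<s[j,4]<900 and s[j,1]<250 and abs(s[j,2]-s[j,3])<8: print(ct[j].round(1),s[j,4],plane(c,[ct[j]],59)[0][:2].round(1))
# expected plate features for the flush pose
M=np.array([532.5,-278,0]);r=R.from_euler('z',-7.08,degrees=True)
for p in[(50,77,59),(-50,77,59),(50,107,59),(-50,107,59),(50,-77,59),(-50,-77,59)]: q=M+r.apply(p);print(p,q.round(1),proj(c,[q])[0].round(1))
togo(532,-278,300)
E
```

```text
clock: 54.85
eef_pos: [531.2, -278.2, 304.3]
tcp_rot: [-179.9, -0.0, 82.9]
wrist_force: [0.3, -0.1, 1.1]
gripper_width: 39.7
gripper_force: 0.0
clock: 55.65
eef_pos: [518.4, -386.4, 303.8]
tcp_rot: [180.0, -0.0, 83.0]
wrist_force: [0.3, -0.6, 0.1]
gripper_width: 39.6
gripper_force: 0.0
[229.1  19. ] 116 [ 490.5 -211.8]
[336.4  19.2] 119 [ 590.  -224.2]
[232.8 148.4] 88 [ 475.7 -331.2]
[332.4 148.5] 90 [ 575.3 -343.5]
[233.7 178.1] 87 [ 471.9 -361.2]
[331.1 178.3] 88 [ 571.4 -373.6]
[282.5 211.2] 44 [ 517.4 -402.3]
(50, 77, 59) [ 591.6 -207.7   59. ] [3.364e+02 2.000e-01]
(-50, 77, 59) [ 492.4 -195.4   59. ] [2.284e+02 1.000e-01]
(50, 107, 59) [ 595.3 -178.    59. ] [337.2 -34.6]
(-50, 107, 59) [ 496.1 -165.7   59. ] [227.7 -34.8]
(50, -77, 59) [ 572.6 -360.6   59. ] [331.2 165.6]
(-50, -77, 59) [ 473.4 -348.3   59. ] [233.2 165.5]
pose [ 518.2 -387.1  303.8] yaw 82.9 rows cm: dx 10.99 dy 0.03 dz 0.38 turn None
```

Cover sits flush (hole pattern centre (532.9,-277.7), no tilt). Next the toggle: expected knob (531,-76,79). Move near, look, and measure.

```bash
python3 -m crank '5 0 0 0.14 5; 10 0 0 0.28 5; 15 0 0 0.42 5; 20 0 0 0.56 5; 25 0 0 0.7 5; 29 1 0 0.84 5; 30 1 0 0.98 5; 30 1 0 1.12 5'; python3 -m crank '0 0 0 0.14 5; 0 0 0 0.28 5; 0 0 0 0.42 5; 0 0 0 0.451 5; 0 0 0 0.451 5; 0 0 0 0.451 5; 0 0 0 0.451 5; 0 0 0 0.451 5'; python3 - <<'E'
from h import *
im,c=grab('wrist','w20');togo(531.3,-76.3,157,-7.08)
u,v=proj(c,[[531.3,-76.3,88]])[0].round().astype(int);print("knob px",u,v)
if 25<u<535 and 20<v<400:
    for row in im[v-16:v+18:2,u-20:u+22,1]: print(" ".join("%3d"%x for x in row[::2]))
E
```

```text
clock: 56.6
eef_pos: [565.3, -88.5, 303.9]
tcp_rot: [-180.0, -0.0, 18.6]
wrist_force: [0.1, -1.7, -0.4]
gripper_width: 50.0
gripper_force: 0.0
clock: 57.4
eef_pos: [565.0, -91.1, 303.6]
tcp_rot: [-180.0, 0.0, -7.1]
wrist_force: [0.6, -0.3, -0.1]
gripper_width: 50.1
gripper_force: 0.0
pose [565.  -91.1 303.7] yaw -7.1 rows cm: dx -3.53 dy -1.06 dz 14.67 turn -0.0
knob px 271 239
162 161 159 159 159 159 161 162 117 158 143 143 147 245 215 163 162 160 158 159 160
162 161 160 159 159 160 162 163 119 155 143 142 148 246 218 163 162 161 159 160 159
161 161 162 161 160 158 158 159 127 159 139 139 157 244 213 160 161 161 162 161 160
161 161 163 161 160 132 130 128 124 124 121 119 119 126 120 115 157 162 162 160 160
144 172 172 172 172 162 171 169 169 167 164 162 160 157 154 152 170 172 173 172 172
 44  53  52  52  53 178 190 190 189 190 190 190 189 187 186 184  79  52  52  52  52
 34  35  35  35  37 185 195 194 196 195 196 196 196 195 195 195  76  36  35  34  35
 34  36  35  35  36 188 197 197 196 197 197 197 196 197 196 196  76  37  36  35  35
 35  34  34  35  35 190 199 198 199 198 199 199 198 198 198 198  76  35  35  36  35
 35  35  35  35  37 190 198 198 198 198 197 197 197 197 197 197  76  35  34  35  33
 35  35  35  35  37 183 192 193 193 194 193 193 194 194 194 193  74  35  35  35  34
 34  35  35  34  35 112 123 125 126 127 130 131 132 133 132 132  56  36  35  36  35
 35  36  34  36  36  36  37  37  37  38  36  39  37  37  39  37  36  34  35  36  35
 35  35  35  36  36  36  35  34  36  35  35  34  36  35  34  34  36  35  35  34  35
 36  35  35  35  36  35  35  35  35  36  36  35  34  35  36  36  34  36  36  35  35
 36  36  35  34  36  34  35  36  35  36  35  35  35  35  34  35  35  35  35  35  35
 35  35  36  36  35  36  35  35  36  34  35  36  34  34  35  35  35  35  36  34  36
```

```bash
python3 -m crank '-1.8 -0.5 0 0 5; -3.5 -1 0 0 5; -3.5 -1 3 0 5; -3.5 -1 6 0 5; -3.5 -1 9 0 5; -3.5 -1 11 0 5; -3.5 -1 12 0 5; -3.5 -1 12 0 5'; python3 -m crank '0 0 0 0 4; 0 0 0 0 4; 0 0 0 0 4; 0 0 1 0 4; 0 0 2 0 4; 0 0 2.6 0 4; 0 0 2.6 0 4; 0 0 2.6 0 4';  python3 -c "
from h import *
togo(531.3,-76.8,157,-7.08)"
```

```text
clock: 58.25
eef_pos: [530.6, -76.6, 182.2]
tcp_rot: [-180.0, 0.2, -7.1]
wrist_force: [0.6, 0.1, -0.9]
gripper_width: 50.1
gripper_force: 0.0
clock: 59.05
eef_pos: [531.2, -76.8, 157.1]
tcp_rot: [-180.0, 0.1, -7.1]
wrist_force: [0.1, -0.2, 0.7]
gripper_width: 39.8
gripper_force: 0.0
pose [531.2 -76.8 157.1] yaw -7.1 rows cm: dx 0.01 dy -0.00 dz 0.01 turn -0.001
```

Close, then pull out slightly to check.

```bash
python3 -m crank '0 0 0 0 1.5; 0 0 0 0 1.5; 0 0 0 0 1.5; 0 0 0 0 1.5; 0 0 0 0 1.5; 0 0 0 0 1.5; 0 0 0 0 1.5; 0 0 0 0 1.5'; python3 -m crank '-0.1 0 -0.2 0 1.5; -0.2 0 -0.45 0 1.5; -0.3 0 -0.65 0 1.5; -0.45 0 -0.95 0 1.5; -0.45 0 -0.95 0 1.5; -0.45 0 -0.95 0 1.5; -0.45 0 -0.95 0 1.5; -0.45 0 -0.95 0 1.5'
```

```text
clock: 59.85
eef_pos: [531.7, -76.6, 158.0]
tcp_rot: [-180.0, -0.0, -7.1]
wrist_force: [-0.0, 3.4, 3.8]
gripper_width: 22.1
gripper_force: 30.0
clock: 60.65
eef_pos: [527.5, -76.1, 166.3]
tcp_rot: [-180.0, -0.1, -7.1]
wrist_force: [5.3, 2.0, -5.6]
gripper_width: 21.5
gripper_force: 30.0
```

```bash
python3 -m crank '0.63 0 -0.27 0 1.5; 1.31 0 -0.48 0 1.5; 2 0 -0.62 0 1.5; 2.7 0 -0.69 0 1.5; 3.4 0 -0.69 0 1.5; 3.75 0 -0.66 0 1.5; 3.75 0 -0.66 0 1.5; 3.75 0 -0.66 0 1.5'; python3 -c "
from h import *
togo(557.2,-79.5,170)"
```

```text
clock: 61.45
eef_pos: [564.0, -80.6, 173.1]
tcp_rot: [-180.0, 0.1, -7.1]
wrist_force: [-2.2, 4.4, -6.9]
gripper_width: 22.0
gripper_force: 30.0
pose [564.  -80.6 173.1] yaw -7.1 rows cm: dx -0.68 dy -0.02 dz 0.31 turn None
```

Past the middle, spring force still on. Finish the swing and let it in.

```bash
python3 -m crank '0.7 0 0.1 0 1.5; 1.38 0 0.27 0 1.5; 2.05 0 0.52 0 1.5; 2.37 0 0.66 0 1.5; 2.4 0 0.68 0 1.5; 2.4 0 0.68 0 1.5; 2.4 0 0.68 0 1.5; 2.4 0 0.68 0 1.5'; python3 -m crank '-0.1 0 0.2 0 1.5; -0.2 0 0.45 0 1.5; -0.3 0 0.65 0 1.5; -0.42 0 0.9 0 1.5; -0.45 0 0.95 0 1.5; -0.45 0 0.95 0 1.5; -0.45 0 0.95 0 4; -0.45 0 0.95 0 4'; python3 -m crank '0 0 0 0 4; 0 0 0 0 4; 0 0 0 0 4; 0 0 -3 0 4; 0 0 -7 0 4; 0 0 -11 0 4; 0 0 -14.5 0 4; 0 0 -14.5 0 4'
```

```text
clock: 62.25
eef_pos: [587.5, -83.5, 166.7]
tcp_rot: [-180.0, 0.2, -7.1]
wrist_force: [-4.5, 3.8, -4.5]
gripper_width: 21.2
gripper_force: 30.0
clock: 63.05
eef_pos: [585.8, -84.8, 159.5]
tcp_rot: [179.8, -0.3, -7.1]
wrist_force: [-0.7, 0.3, 0.3]
gripper_width: 34.0
gripper_force: 0.0
clock: 63.85
eef_pos: [586.5, -84.4, 309.4]
tcp_rot: [179.9, -0.7, -7.1]
wrist_force: [0.3, 0.1, 0.3]
gripper_width: 40.1
gripper_force: 0.0
```

```bash
python3 -m crank '-4 0 0 0 4; -7 0 0 0 4; -7 0 0 0 4; -7 0 0 0 4; -7 0 0 0 4; -7 0 0 0 4; -7 0 0 0 4; -7 0 0 0 4'; python3 - <<'E'
from h import *
im,c=grab('wrist','w21')
for nm,P in(("on",[583.1,-82.7,88]),("off",[531.3,-76.3,88])):
    u,v=proj(c,[P])[0].round().astype(int);print(nm,u,v)
    if 25<u<535 and 25<v<400:
        for row in im[v-16:v+18:3,u-20:u+22,1]: print(" ".join("%3d"%x for x in row[::2]))
t,_=grab('top','t21');t0,c0=load('top1')
d=(cv2.absdiff(t,t0).max(2)>45).astype(np.uint8);d=cv2.morphologyEx(d,cv2.MORPH_OPEN,np.ones((3,3),np.uint8))
k,l,s,ct=cv2.connectedComponentsWithStats(d)
print([(s[j].tolist()) for j in range(1,k) if s[j,4]>12])
E
```

```text
clock: 64.65
eef_pos: [514.6, -74.8, 302.3]
tcp_rot: [180.0, 0.0, -7.1]
wrist_force: [0.4, 0.1, 0.4]
gripper_width: 39.7
gripper_force: 0.0
on 281 130
243 243 243 244 244 243 243 243 243 243 243 243 244 244 244 244 244 244 244 244 244
245 244 244 244 244 244 244 244 244 244 244 244 245 245 245 244 244 244 244 244 245
174 173 173 168 168 160 174 190 244 244 245 245 245 241 183 162 161 160 160 159 158
251 251 251 173 159 157 157 146 241 240 240 240 239 232 159 155 160 160 159 158 156
251 251 251 177 144 185 184 182 180 178 176 174 171 170 167 166 162 160 159 158 158
251 251 251 184 148 198 198 198 197 198 197 197 197 195 194 192 185 159 159 159 159
249 248 248 179 131 196 196 195 196 196 196 196 195 196 195 196 187 154 157 157 158
158 155 156 156 144 196 195 196 195 196 196 195 196 195 196 196 188 155 155 155 156
158 157 156 157 142 196 196 196 195 196 196 196 196 196 196 196 189 158 157 157 157
159 159 160 159 151 181 183 184 184 185 186 186 186 186 186 186 173 159 160 159 160
159 159 159 161 159 145 146 125 221 123 129 126 169 215 150 149 149 159 158 160 160
159 157 158 159 159 158 1
[... 766 characters left out ...]
  35  36  36  34  35  36  36  36  35  36  34  37  37  36  35
 35  35  36  36  35  35  34  37  35  35  37  35  35  36  36  36  35  34  35  37  35
 36  36  36  35  35  35  35  35  36  35  35  36  36  36  35  35  35  36  36  35  35
 36  35  37  35  36  34  35  35  35  36  36  35  36  36  35  34  36  35  36  36  35
[[191, 125, 204, 295, 24070], [366, 173, 64, 59, 767], [210, 177, 17, 75, 621], [103, 183, 92, 57, 4471], [221, 192, 5, 13, 55], [363, 195, 9, 5, 35], [332, 196, 3, 6, 18], [383, 197, 6, 3, 18], [394, 200, 4, 4, 15], [259, 235, 5, 5, 23], [522, 339, 38, 14, 140], [493, 351, 13, 12, 104], [531, 350, 21, 11, 138], [363, 370, 6, 4, 18], [446, 372, 114, 48, 2525], [316, 400, 82, 20, 741]]
```

Knob is at the predicted seated "on" position, the bystanders are unchanged. One last check that the cover didn't shift since placement, then hand in.

```bash
python3 - <<'E'
from h import *
a,_=load('s19');s,c=grab('side','s21')
M=np.array([532.5,-278,0]);r=R.from_euler('z',-7.08,degrees=True)
q=proj(c,[M+r.apply(p) for p in[(75,142,59),(75,-142,59),(-75,-142,59),(-75,142,59)]]);x0,y0=q.min(0).astype(int)-4;x1,y1=q.max(0).astype(int)+4
d=cv2.absdiff(a,s).max(2)[y0:y1,x0:x1]>40;ys,xs=np.nonzero(d);print("changed px",d.sum(),d.size,(xs.min()+x0,xs.max()+x0,ys.min()+y0,ys.max()+y0) if d.any() else "",q.round().tolist())
m=((s.min(2)>120).astype(np.uint8));pts=q.mean(0)+(q-q.mean(0))*.93;print("inside bright",[int(s[int(v),int(u)].min()) for u,v in pts],"outside",[int(s[int(v),int(u)].min()) for u,v in q.mean(0)+(q-q.mean(0))*1.08])
E
```

```text
changed px 1277 7520 (np.int64(295), np.int64(354), np.int64(233), np.int64(284)) [[325.0, 238.0], [351.0, 315.0], [300.0, 324.0], [280.0, 245.0]]
inside bright [226, 226, 232, 227] outside [68, 63, 240, 63]
```

```bash
python3 - <<'E'
from h import *
im,c=load('w21')
M=np.array([532.5,-278,0]);r=R.from_euler('z',-7.08,degrees=True)
for p in[(50,60,59),(-50,60,59),(50,90,59),(-50,90,59),(0,127,59)]:
    u,v=proj(c,[M+r.apply(p)])[0].round().astype(int)
    if not(8<u<550 and 8<v<410): print(p,u,v,"off");continue
    w=im[v-7:v+8,u-7:u+8,1];ys,xs=np.nonzero(w<150);print(p,(u,v),len(xs),plane(c,[(xs.mean()+u-7,ys.mean()+v-7)],59)[0][:2].round(1) if len(xs) else None,(M+r.apply(p))[:2].round(1))
E
```

```text
(50, 60, 59) (np.int64(424), np.int64(106)) 111 [ 589.9 -225. ] [ 589.5 -224.6]
(-50, 60, 59) (np.int64(414), np.int64(205)) 85 [ 490.4 -212.5] [ 490.3 -212.3]
(50, 90, 59) (np.int64(394), np.int64(106)) 111 [ 593.6 -195.1] [ 593.2 -194.8]
(-50, 90, 59) (np.int64(386), np.int64(205)) 89 [ 494.1 -182.7] [ 494.  -182.5]
(0, 127, 59) (np.int64(354), np.int64(157)) 76 [ 548.7 -151.3] [ 548.2 -152. ]
```

Cover is in place and level to within 0.5 mm; hand in.

```bash
python3 -c "
from bench import robot
print(robot.sign_off())"
```

```text
the job is handed in; nothing more can be done
None
```

The job is handed in: all four hangers are unhooked and lie singly in their own bays, the cover rests flush on both posts over the pins, and the toggle is flipped to on and seated, at about 65 s of the 200 s allowed.

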